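Load the sample-changer carrier in run order

TASK

Load the aluminium carrier for the next run: move the four vials from the white bench rack into it, upright, one at a time and in the same order. Begin with the vial next to the rack's finger tab, which goes into the bore next to the carrier's bow handle, and go on along both rows so that each vial takes the next bore and stands fully home in it. Do not tip a vial over, and leave the bottles and the glass cylinder where they stand.

Things in the scene. Friction and masses are not known exactly. Their poses are not given: they have to be found in the camera images.
- vial_a: closed sample vial, upright cylinder 24 mm in diameter, 60 mm tall, 15 to 25 g, its top 14 mm the screw cap; white cap, dark grey powder. Origin at the centre of its underside, z up. Its place in the bench rack is drawn afresh at each start: go by where it stands, not by name or look
- vial_b: closed sample vial, upright cylinder 24 mm in diameter, 60 mm tall, 15 to 25 g, its top 14 mm the screw cap; black cap, grey powder. Origin at the centre of its underside, z up. Its place in the bench rack is drawn afresh at each start: go by where it stands, not by name or look
- vial_c: closed sample vial, upright cylinder 24 mm in diameter, 60 mm tall, 15 to 25 g, its top 14 mm the screw cap; white cap, pale powder. Origin at the centre of its underside, z up. Its place in the bench rack is drawn afresh at each start: go by where it stands, not by name or look
- vial_d: closed sample vial, upright cylinder 24 mm in diameter, 60 mm tall, 15 to 25 g, its top 14 mm the screw cap; black cap, white powder, no label. Origin at the centre of its underside, z up. Its place in the bench rack is drawn afresh at each start: go by where it stands, not by name or look
- bench_rack: white plastic two-tier bench rack, fixed, pointing any way: 56 mm wide (x), 194 mm long (y), 36 mm high, with a flat finger tab (bar round a slot) sticking out 40 mm at its +y end. Origin on the worktop under its middle, z up. Row of four places at x = 0, y = +66 (beside the tab), +22, -22, -66 mm; each holds a vial at the start, underside 6 mm above the worktop, upper 30 mm clear of the rack's top
- carrier: aluminium carrier block on a black skid, fixed, pointing any way: 66 mm wide (x), 192 mm long (y), top 40 mm up, with a steel bow handle (sticks out 35 mm, 35 mm high) at its +y end, a small tongue at the other. Origin on the worktop under its middle, z up. Four empty bores at x = 0, y = +66 (beside the handle), +22, -22, -66 mm, 27 mm wide, floor 12 mm above the worktop, mouth widening to 38 mm over the top 9 mm
- cylinder_std: bystander: closed glass measuring cylinder with white stopper, 52 mm foot, 141 mm tall, beyond the racks; origin under its middle
- wash_bottle: bystander: white wash bottle with red cap and bent spout, 64 mm wide, 202 mm tall, to the right of the racks; origin under its middle
- amber_bottle: bystander: amber reagent bottle with black cap, 50 mm wide, 101 mm tall, beyond the racks; origin under its middle
- probe_stand: part of the bench: four-point probe stand, a red-brown base plate 296 x 202 mm with a column 298 mm tall, always to the far left of the racks. Not part of the job: swing the arm over or well clear of it. Origin under its middle

How it is judged:
By the outcome, as a careful person would: the job done as asked, in the order asked, and still so for the second after the job is handed in, with the robot touching nothing.
It also fails if it takes over 109 s, if anything falls off the work surface, if the arm or the gripper's body presses on something with over 40 N, if the wrist force passes 120 N, or if a joint passes its speed limit or range.

ROBOT

A 6-joint arm with a two-finger parallel gripper is mounted at the origin on a cart in front of the work surface, level with it; the furniture and walls round the work are solid. World frame = base frame: x ahead of the robot, y to its left, z up, the work surface at z = 0. Lengths are in m, angles in rad, forces in N, time in s.
With the tool pointing down it reaches from about 0.425 to 0.95 m from the base axis. Payload 3.5 kg.
Tool frame: the origin (TCP) lies at the very end of the fingers, on their centre line; the grasp point (between the pads) lies 19 mm behind it; z points along the fingers, y is the direction in which the jaws open and shut (so a half turn about z gives the same grasp; the last joint's range is limited). The gripper opens to 85 mm and grips with 20 to 120 N. Pads are 22 mm wide; open, the fingers measure 114 mm over their backs; the gripper's body (76 mm by 85 mm) begins 54 mm behind the grasp point. The pads swing forward as they close: fully open they stand 13 mm farther back than shut.
Start: joints at [1.147, 0.286, 1.577, -0, 1.279, -0.15], TCP at [0.182, 0.65, 0.211] pointing down, gripper open.
Joint ranges: [-2.77, 2.77], [-0.9, 2.22], [0.21, 2.48], [-1.53, 4.67], [0.24, 2.81], [-2.84, 2.84]. Speed limits (rad/s): [2.79, 2.79, 3.14, 3.14, 3.14, 3.14].

INTERFACE

Orientations are given as a unit quaternion [x, y, z, w].
In Python, from plant import ctrl, eyes, ticket gives the robot as it stands.
- The arm moves only by the tool send_rows, never from a script. Its arguments are lists of equal length, an entry for each row: "translation": the shift along the tool's x, y, z in units of 30 mm (1.0 is 30 mm), a list of three; "rotation": the turn, a rotation vector about the tool's x, y, z in units of 5 degrees (1.0 is 5 degrees), a list of three; "grip": the finger opening in mm, from 0 to 85.4. A call has 1 to 5 rows; each row shifts and turns the commanded pose from where the row before left it, along the tool's axes as they then stand; what a row does not reach is not made up. A row lasts 1/8 s, in which the tool goes at most 62.5 mm and 10.7 degrees, less where a joint would pass 70% of its speed; a pose out of reach is approached as far as the arm can. A call is refused whole if a number of a shift passes 1 or a number of a turn 1, either way. A call with a gripper value outside its range is refused whole. The fingers move at their own pace and stop on an object; "squeeze" is the grip in N (left out, the last holds). Time passes only in rows, so rows that do not move let the fingers close. It gives the time, the measured TCP pose, the force and the opening at its end, in the units of the state.
- ctrl.get_state(): the state, without advancing time (a new reading comes with each control period).
- eyes.read_camera(name): name is "scene" or "top"; returns a dict with "image" (384x512x3 uint8, blue, green, red), "mtx" (3x3 intrinsics, pixels), "xyz" and "orientation" of the camera in the world. Camera axes: x right, y down, z forward; pixel columns grow to the right and rows downward; lengths in m; the calibration is good to about 2 mm. A picture is of the moment at which its call begins. There is no depth.
- ticket.sign_off(): hands the job in, once; it reports no verdict.
The state is a dict: "time": time; "qpos": joint angles; "dq": joint speeds; "joint_efforts": joint torques, N m; "eef_pos": TCP position; "tcp_rot": TCP orientation; "contact_force": force on the tool from outside, world axes, zero at the start; "wrist_torque": the same for the moment, N m; "opening": opening from 0.0 (shut) to 1.0 (fully open).
Only numpy, scipy, OpenCV 4.12 (cv2) and the standard library are available. Lean on these libraries where they do the work, as an engineer would, in place of code of your own. Each camera call takes 0.05 s, during which the arm holds its last target. There are 200 camera calls.

## Working session

There is one attempt and no reset: what is moved stays moved. The work goes in short steps, Python scripts to look and compute and a tool call to move; the robot and the scene stay as the last step left them, time stands still between calls to the robot, and variables do not carry over. Pictures are saved under pics/ and viewed, about 12 in all and at most 16, crops included, and the job is handed in when it is done.

Besides the shell and the picture viewer there is one more tool, called after "Call:" by a JSON object that holds its "op" and its "data", one argument or row to a line. send_rows: Moves the arm, as the interface text tells. Its arguments: {"type":"object","properties":{"translation":{"type":"array"},"rotation":{"type":"array"},"grip":{"type":"array"},"squeeze":{"type":"number"}},"required":["translation","rotation","grip"]}

```bash
mkdir -p pics; ls
python3 - <<'E'
from plant import ctrl, eyes
import cv2,numpy as np
s=ctrl.get_state(); print(s['time'],s['eef_pos'],s['tcp_rot'],s['opening'])
for n in('scene','top'):
    c=eyes.read_camera(n); cv2.imwrite(f'pics/{n}0.png',c['image']); np.savez(f'{n}.npz',**{k:np.array(v) for k,v in c.items()}); print(n,np.array(c['mtx']).tolist(),c['xyz'],c['orientation'])
E
```

```text
pics
0.0 [0.1821862  0.64920418 0.20990131] [ 1.36480715e-01  9.90641999e-01 -1.15270029e-03 -3.41295648e-04] 1.0039186995882032
scene [[450.1170439353687, 0.0, 259.21468389964946], [0.0, 450.1170439353687, 193.69456822877947], [0.0, 0.0, 1.0]] [-0.52584764 -0.54320274  1.13800363] [ 0.77371216 -0.47556421  0.21998645 -0.35610972]
top [[347.38730968338, 0.0, 257.3624991085165], [0.0, 347.38730968338, 187.3265332370558], [0.0, 0.0, 1.0]] [0.51171534 0.04053844 1.45459143] [-0.69638367  0.71688346 -0.01795985  0.02837853]
```

View pics/scene0.png

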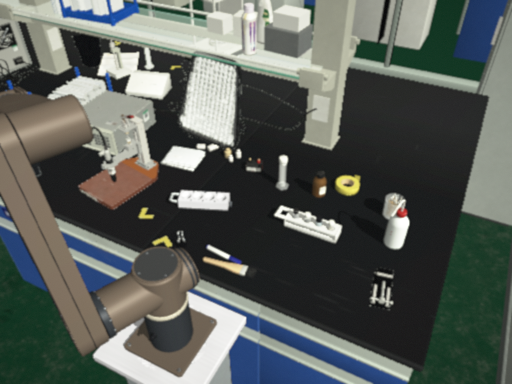

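View pics/top0.png

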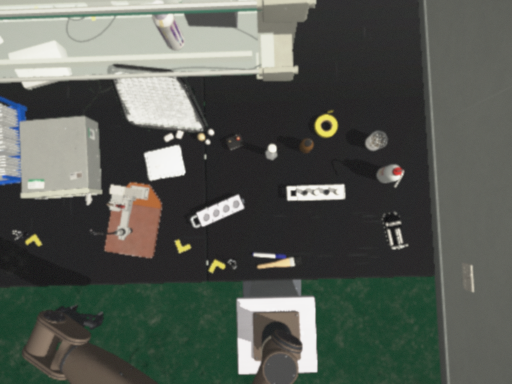

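The scene view shows two rack-like blocks: one at about (200,200) with bores and a loop at its left end, and one at about (310,224). In the top view they are at (217,209) and (316,192). I'll zoom in to tell them apart.

Run:
```python
import cv2,numpy as np
s=cv2.imread('pics/scene0.png');t=cv2.imread('pics/top0.png')
a=cv2.resize(s[170:260,160:360],(800,360),interpolation=3)
b=cv2.resize(t[170:240,180:360],(800,int(70*800/180)),interpolation=3)[:240+71]
b=b[:240] if 0 else b
o=np.vstack([a,b]);o=o[:671];o=cv2.resize(o,(715,600));cv2.imwrite('pics/crop0.png',o)
```

```text
(no output)
```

View pics/crop0.png

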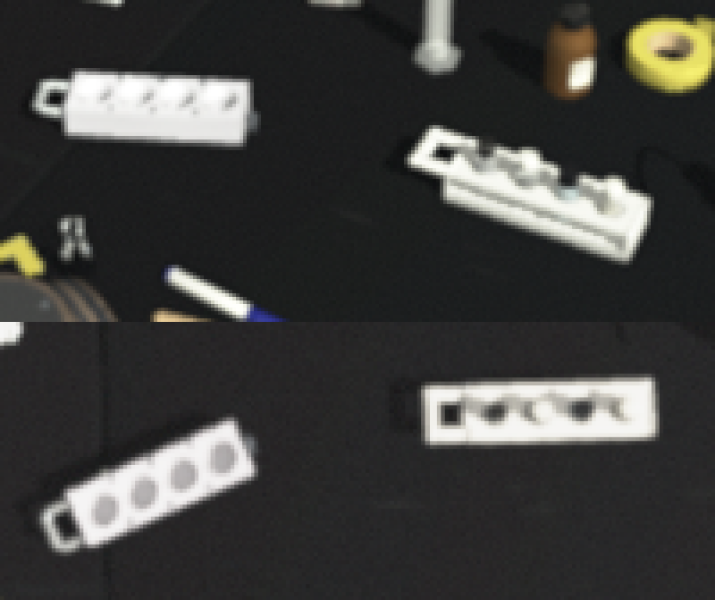

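The crops settle it. The carrier is at left, its bow handle at its left end, with four grey bore mouths. The bench rack is at right, its tab at the left end, with caps black, white, black, white counting from the tab. Next I'll measure the positions.

```bash
cat > h.py <<'E'
import cv2,numpy as np
from scipy.spatial.transform import Rotation as R
def load(n): return dict(np.load(n+'.npz'))
def cast(c,uv,z):
    uv=np.atleast_2d(np.array(uv,float)); d=np.c_[uv,np.ones(len(uv))]@np.linalg.inv(c['mtx']).T@R.from_quat(c['orientation']).as_matrix().T
    return c['xyz']+d*((z-c['xyz'][2])/d[:,2:])
def proj(c,p):
    q=(np.atleast_2d(p)-c['xyz'])@R.from_quat(c['orientation']).as_matrix(); q=q@c['mtx'].T; return q[:,:2]/q[:,2:]
E
python3 - <<'E'
from h import *
for n,cent,z in (('top',(217,209),.040),('top',(316,192),.036),('scene',(202,200),.040),('scene',(308,224),.036)):
    c=load(n); g=cv2.cvtColor(c['image'],6); m=(g>100).astype(np.uint8)
    k,l,st,ct=cv2.connectedComponentsWithStats(m)
    i=1+np.argmin(np.hypot(*(ct[1:]-cent).T)); mm=(l==i).astype(np.uint8)
    cs,_=cv2.findContours(mm,0,1); p=cast(c,cs[0][:,0],z)[:,:2]
    r=cv2.minAreaRect((p*1000).astype(np.float32)); print(n,cent,'area',st[i,4],'rect',r); print(cv2.boxPoints(r).round(0).tolist())
c=load('top'); print(c['xyz']); np.set_printoptions(linewidth=250)
g=cv2.cvtColor(c['image'],6)
print(g[192:230,188:246])
print(g[180:204,282:348])
E
```

```text
top (217, 209) area 843 rect ((512.2988891601562, 227.16351318359375), (67.83706665039062, 230.53253173828125), 22.295808792114258)
[[437.0, 321.0], [525.0, 108.0], [587.0, 133.0], [500.0, 347.0]]
top (316, 192) area 877 rect ((578.0331420898438, -176.22195434570312), (64.79669189453125, 239.86936950683594), 0.43208274245262146)
[[545.0, -57.0], [547.0, -296.0], [611.0, -296.0], [610.0, -56.0]]
scene (202, 200) area 1022 rect ((494.17889404296875, 216.52926635742188), (103.0564193725586, 229.92735290527344), 22.23908805847168)
[[403.0, 303.0], [490.0, 91.0], [585.0, 130.0], [498.0, 342.0]]
scene (308, 224) area 1234 rect ((566.1506958007812, -181.9000244140625), (246.2562255859375, 107.85432434082031), 89.78964233398438)
[[512.0, -305.0], [620.0, -305.0], [621.0, -59.0], [513.0, -59.0]]
[0.51171534 0.04053844 1.45459143]
[[42 40 39 ... 39 36 39]
 [40 37 38 ... 37 39 38]
 [39 36 37 ... 39 40 36]
 ...
 [37 40 40 ... 37 38 36]
 [39 39 41 ... 38 36 38]
 [39 40 42 ... 39 37 38]]
[[39 38 37 ... 40 42 39]
 [37 41 38 ... 41 39 40]
 [38 41 39 ... 37 39 40]
 ...
 [39 39 36 ... 40 40 40]
 [38 38 39 ... 40 39 40]
 [40 38 38 ... 40 39 38]]
```

Run:
```python
from h import *
c=load('top'); g=cv2.cvtColor(c['image'],6)
def up(x0,y0,x1,y1,s=8): return cv2.resize(g[y0:y1,x0:x1],None,fx=s,fy=s,interpolation=cv2.INTER_CUBIC)
def pix(p,x0,y0,s=8): return (np.array(p)+.5)/s-.5+[x0,y0]
for nm,(x0,y0,x1,y1),th,z in (('carrier',(186,190,250,230),195,.040),('rack',(282,180,350,206),120,.066)):
    u=up(x0,y0,x1,y1); print(nm,np.percentile(u[u>110],[5,20,50,80,95]))
    for t in (th,th-15,th+12):
        k,l,st,ct=cv2.connectedComponentsWithStats((u<t).astype(np.uint8))
        for i in range(1,k):
            if 300<st[i,4]<8000: print(t,st[i,2:5].tolist(),pix(ct[i],x0,y0).round(2),cast(c,pix(ct[i],x0,y0),z)[0].round(4))
    # threshold outline, all of bright
    m=(u>115).astype(np.uint8); cs,_=cv2.findContours(m,0,1); k=max(cs,key=cv2.contourArea)
    p=cast(c,pix(k[:,0],x0,y0),.040 if nm=='carrier' else .036)[:,:2]*1000
    r=cv2.minAreaRect(p.astype(np.float32));print(r)
o=cv2.resize(c['image'][178:206,282:350],(748,308),interpolation=2)
o2=cv2.resize(load('scene')['image'][200:246,270:346],(748,453),interpolation=2)[:290]
o2=cv2.resize(load('scene')['image'][200:246,270:346],(480,290),interpolation=2); o2=np.pad(o2,((0,0),(0,268),(0,0)))
cv2.imwrite('pics/rack1.png',np.vstack([o,o2]))
```

```text
carrier [132. 174. 219. 242. 244.]
195 [49, 59, 2300] [235.77 203.79] [0.5403 0.1499 0.04  ]
195 [48, 57, 2129] [225.81 208.29] [0.5232 0.1909 0.04  ]
195 [48, 57, 2085] [215.84 212.78] [0.5061 0.2319 0.04  ]
195 [45, 56, 1947] [206.08 217.1 ] [0.4897 0.2721 0.04  ]
180 [41, 53, 1723] [235.9  203.78] [0.5403 0.1494 0.04  ]
180 [41, 49, 1468] [226.   208.34] [0.5229 0.1902 0.04  ]
180 [41, 49, 1433] [215.91 212.98] [0.5053 0.2317 0.04  ]
180 [36, 48, 1232] [206.19 217.31] [0.4888 0.2716 0.04  ]
207 [54, 63, 2713] [235.72 203.81] [0.5402 0.1501 0.04  ]
207 [53, 62, 2544] [225.77 208.27] [0.5233 0.1911 0.04  ]
207 [53, 62, 2510] [215.81 212.74] [0.5063 0.2321 0.04  ]
207 [50, 61, 2368] [206.04 217.06] [0.4899 0.2722 0.04  ]
((512.01611328125, 227.4683837890625), (67.96939849853516, 228.91307067871094), 21.803720474243164)
rack [129. 173. 226. 245. 247.]
120 [47, 37, 1324] [325.97 191.53] [ 0.5783 -0.2135  0.066 ]
120 [42, 43, 1571] [293.17 192.67] [ 0.5775 -0.0827  0.066 ]
120 [45, 34, 1088] [304.16 192.19] [ 0.5782 -0.1266  0.066 ]
105 [42, 35, 1086] [326.02 191.55] [ 0.5782 -0.2137  0.066 ]
105 [39, 41, 1359] [293.13 192.67] [ 0.5775 -0.0825  0.066 ]
105 [38, 31, 850] [304.19 192.2 ] [ 0.5781 -0.1267  0.066 ]
132 [50, 40, 1514] [325.96 191.5 ] [ 0.5784 -0.2135  0.066 ]
132 [44, 45, 1736] [293.19 192.66] [ 0.5776 -0.0828  0.066 ]
132 [48, 37, 1288] [304.12 192.18] [ 0.5782 -0.1265  0.066 ]
((578.4285278320312, -176.15240478515625), (64.72418975830078, 240.2030029296875), 0.058077096939086914)
```

View pics/rack1.png

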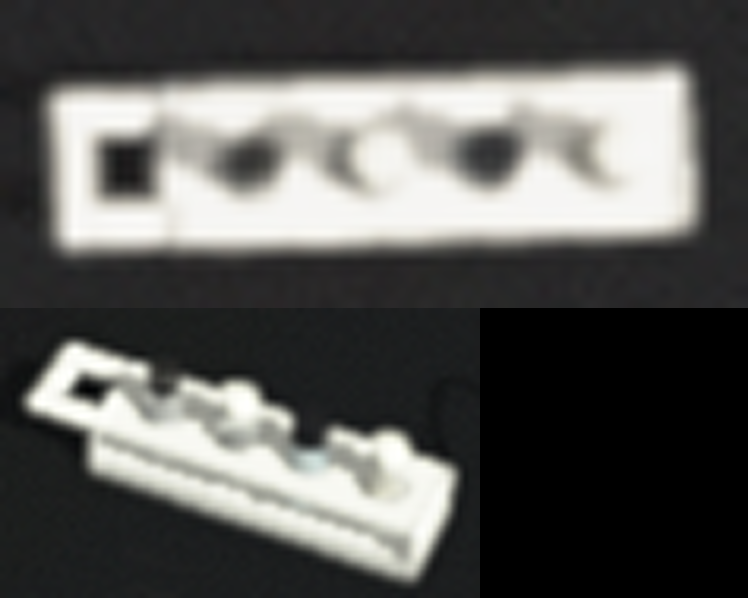

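The zoom shows black caps at top pixels of about (304,192) and (326,191.5), with shadows falling to their left and white caps between them. I'll cross-check the row position from the shadow-free edges of the black caps and from the white caps in the scene view.

Run:
```python
from h import *
c=load('top'); g=cv2.cvtColor(c['image'],6); s=load('scene'); gs=cv2.cvtColor(s['image'],6)
print('top rows, cols 298..338')
for r in range(187,197): print(r,*g[r,298:340])
print('white caps scene z=.059',cast(s,[(308.0,214.0),(331.3,222.0)],.059).round(4).tolist())
for cy in (-.1925,-.196):
  P=np.array([[.578,cy+d,.059] for d in (.066,.022,-.022,-.066)]); print(cy,'scene',proj(s,P).round(1).tolist(),'top',proj(c,P+[0,0,.007]).round(1).tolist())
print('scene rows 204..232 cols 292..340')
for r in range(206,230): print(r,*gs[r,294:340])
```

```text
top rows, cols 298..338
187 237 241 242 243 244 244 243 242 237 236 237 239 242 244 245 245 245 243 240 234 217 220 236 240 242 244 245 245 244 241 220 210 221 237 240 240 242 244 244 244 245 245
188 222 237 240 242 244 244 242 235 215 208 206 210 221 237 239 240 240 234 216 203 188 190 203 209 221 236 239 237 235 226 192 179 190 203 207 210 219 232 232 237 243 245
189 190 204 211 221 235 235 221 194 174 177 181 184 190 202 202 201 211 210 209 202 193 183 182 182 186 190 184 168 157 150 147 165 177 181 181 176 173 182 200 229 240 244
190 174 179 182 181 184 174 143 125 136 159 177 183 180 176 158 152 189 222 233 233 221 193 180 177 169 146 117 89 75 76 98 138 173 180 176 163 150 157 202 234 243 245
191 169 175 175 156 129 101 78 74 95 134 175 186 181 167 138 148 210 236 242 243 238 208 183 176 162 125 84 60 54 56 77 132 187 190 177 152 134 160 216 240 244 246
192 183 181 172 141 103 69 56 60 80 137 199 211 192 162 127 146 214 239 243 244 242 224 196 183 165 128 84 59 59 59 90 163 222 223 210 167 135 152 207 238 244 246
193 225 214 183 137 102 72 64 76 103 173 232 238 221 177 132 133 
[... 4332 characters left out ...]
 202 221 230 235 242 245 247 247 246 242 234 226 222 227 233 236 243 244 238 219 169 150 153 164 190 217 228 234 242 246 247 247 246 243
227 214 223 227 233 236 233 232 222 188 177 177 177 172 185 197 207 222 231 237 242 246 247 246 244 242 243 244 245 246 247 247 235 185 148 151 172 192 210 221 225 230 242 246 246 244 241
228 173 192 202 213 223 227 233 236 232 233 234 225 194 185 181 172 179 192 202 215 231 240 243 245 246 247 247 247 247 247 247 244 222 165 155 182 201 216 225 226 221 238 246 246 244 246
229 110 131 148 174 194 204 213 221 224 233 241 241 235 234 223 184 159 158 164 171 190 210 223 233 240 243 246 247 247 247 247 247 238 206 182 199 218 222 222 224 227 242 246 244 245 249
```

The rack estimates agree on a centre near (0.5785, -0.196). For the carrier, the bores and the outline differ by about 3 mm, so I'll check with edge profiles across the block, in both views.

Run:
```python
from h import *
from scipy.ndimage import map_coordinates as mc
th=np.deg2rad(22.3); ay=np.array([-np.sin(th),np.cos(th)]); ax=np.array([ay[1],-ay[0]]); o=np.array([.515,.211])
# local: X along ax, Y along ay (handle +)
for n in('top','scene'):
    c=load(n); g=cv2.cvtColor(c['image'],6).astype(float)
    def prof(P): q=proj(c,np.c_[P,np.full(len(P),.040)]); return mc(g,[q[:,1],q[:,0]],order=1)
    t=np.arange(-.06,.0601,.001)
    for Y in (-.088,-.044,0,.044,.088):
        v=prof(o+Y*ay+t[:,None]*ax); i=np.where(v>130)[0]; print(n,'Y',Y,'X edges',t[i[0]].round(3),t[i[-1]].round(3),v[::4].astype(int))
    t=np.arange(-.13,.1501,.001)
    for X in (-.027,.027,0):
        v=prof(o+X*ax+t[:,None]*ay); i=np.where(v>130)[0]; print(n,'X',X,'Y edges',t[i[0]].round(3),t[i[-1]].round(3))
        if X==0: print(v[::3].astype(int))
```

```text
top Y -0.088 X edges -0.027 0.033 [ 36  38  35  36  38  38  40  65 126 184 199 205 206 203 215 209 206 210
 200 207 204 206 200 148  88  46  37  37  37  38  37]
top Y -0.044 X edges -0.029 0.034 [ 39  38  38  37  36  37  39  77 155 212 231 237 240 239 237 238 239 241
 242 242 241 234 218 170  93  42  30  28  29  31  33]
top Y 0 X edges -0.029 0.033 [ 36  39  39  38  38  36  43  81 156 214 229 240 242 241 239 239 240 243
 243 243 241 231 214 161  90  43  30  29  29  30  32]
top Y 0.044 X edges -0.029 0.034 [ 38  38  38  37  38  39  42  82 161 211 227 236 240 241 239 240 241 242
 243 244 242 236 219 174 107  49  28  26  25  27  30]
top Y 0.088 X edges -0.029 0.035 [ 29  31  31  31  35  37  42  78 158 225 242 243 242 241 239 241 241 243
 243 243 243 243 237 200 114  53  32  28  30  31  36]
top X -0.027 Y edges -0.088 0.095
top X 0.027 Y edges -0.091 0.101
top X 0 Y edges -0.093 0.129
[ 35  36  36  38  37  38  38  39  46  67  92 112 126 167 209 232 218 194
 166 166 169 172 173 174 176 185 202 223 234 238 237 215 189 170 173 176
 177 178 178 179 187 208 229 237 240 233 210 187 174 176 177
[... 764 characters left out ...]
 245 240 228 210 185 126  74  30  27  28  30  30  30]
scene Y 0.088 X edges -0.053 0.033 [ 86 111 139 166 186 202 216 228 236 240 242 243 242 241 241 244 246 247
 247 244 241 237 203 154  89  49  29  30  29  30  30]
scene X -0.027 Y edges -0.096 0.124
scene X 0.027 Y edges -0.091 0.095
scene X 0 Y edges -0.095 0.126
[ 29  29  28  29  29  29  28  28  27  27  47  97 167 211 228 224 204 174
 174 193 216 233 244 249 252 252 251 250 246 241 227 205 180 190 212 231
 243 250 251 252 252 252 250 246 238 222 198 186 203 223 239 248 253 254
 254 253 252 249 244 235 219 197 199 215 231 243 250 252 253 253 253 251
 248 241 223 189 155 143 133 122 115 131 161 189 196 163 103  56  30  24
  26  29  29  29]
```

Carrier centre is about (0.5154, 0.2128) with its handle axis at 22.4° from +y, and the rack row lies along world y with the tab at +y. I'll rise clear of the probe stand first, with a helper to work out the tool-axis rows.

Call:
{"op": "send_rows", "data": {
  "translation": [
    [0, 0, -1],
    [0, 0, -1],
    [0, 0, -1],
    [0, 0, -1],
    [0, 0, -1]
  ],
  "rotation": [
    [0, 0, 1],
    [0, 0, 1],
    [0, 0, 1],
    [0, 0, 1],
    [0, 0, 1]
  ],
  "grip": [85, 85, 85, 85, 85]
}}

```text
time: 0.72
eef_pos: [0.1823, 0.6496, 0.3615]
tcp_rot: [0.349, 0.937, -0.001, -0.0]
contact_force: [1.1, -0.8, 0.2]
opening: 0.991
```

```bash
cat >> h.py <<'E'
PICK=[(.5785,y) for y in(-.130,-.174,-.218,-.262)]
CAR=[(.4902,.2738),(.5070,.2331),(.5238,.1925),(.5405,.1518)]
def plan(tgt,psi):
    """rows from the measured pose to tgt (xyz) with jaw heading psi deg, straight in the world, tool kept upright"""
    from plant import ctrl
    s=ctrl.get_state(); p=np.array(s['eef_pos']); M=R.from_quat(s['tcp_rot']).as_matrix()
    ps=np.degrees(np.arctan2(M[1,1],M[0,1])); d=np.array(tgt)-p; dr=(psi-ps+180)%360-180
    print('t',round(s['time'],2),'p',p.round(4),'psi',ps.round(2),'zax',M[:,2].round(4),'F',np.round(s['contact_force'],1),'op',round(s['opening']*85.4,1),'| d mm',(d*1000).round(1),'dpsi',dr.round(1))
    n=int(max(np.ceil(np.linalg.norm(d)/.040),np.ceil(abs(dr)/5),1))
    while 1:
        T=[]
        for i in range(n):
            a=np.radians(ps+dr*i/n); e=d/n/.03
            T.append([e[1]*np.cos(a)-e[0]*np.sin(a),e[0]*np.cos(a)+e[1]*np.sin(a),-e[2]])
        if np.abs(T).max()<=1: break
        n+=1
    T=np.round(T,2)+0.
    print(n,'rows; rz each',round(-dr/n/5,3))
    for i in range(0,n,5): print([r.tolist() for r in T[i:i+5]])
E
python3 -c "
from h import *
plan((.5785,-.130,.16),0)"
```

```text
t 0.72 p [0.1823 0.6496 0.3615] psi 49.15 zax [-5.0e-04 -1.2e-03 -1.0e+00] F [ 1.1 -0.8  0.2] op 84.7 | d mm [ 396.2 -779.6 -201.5] dpsi -49.2
30 rows; rz each 0.328
[[-0.9, -0.37, 0.22], [-0.91, -0.34, 0.22], [-0.92, -0.32, 0.22], [-0.93, -0.29, 0.22], [-0.94, -0.26, 0.22]]
[[-0.94, -0.24, 0.22], [-0.95, -0.21, 0.22], [-0.95, -0.18, 0.22], [-0.96, -0.15, 0.22], [-0.96, -0.13, 0.22]]
[[-0.97, -0.1, 0.22], [-0.97, -0.07, 0.22], [-0.97, -0.04, 0.22], [-0.97, -0.02, 0.22], [-0.97, 0.01, 0.22]]
[[-0.97, 0.04, 0.22], [-0.97, 0.07, 0.22], [-0.97, 0.1, 0.22], [-0.96, 0.12, 0.22], [-0.96, 0.15, 0.22]]
[[-0.96, 0.18, 0.22], [-0.95, 0.21, 0.22], [-0.94, 0.23, 0.22], [-0.94, 0.26, 0.22], [-0.93, 0.29, 0.22]]
[[-0.92, 0.31, 0.22], [-0.91, 0.34, 0.22], [-0.9, 0.36, 0.22], [-0.89, 0.39, 0.22], [-0.88, 0.42, 0.22]]
```

Call:
{"op": "send_rows", "data": {
  "translation": [
    [-0.9, -0.37, 0],
    [-0.9, -0.35, 0],
    [-0.9, -0.3, 0],
    [-0.95, -0.3, 0],
    [-0.95, -0.25, 0]
  ],
  "rotation": [
    [0, 0, 0.33],
    [0, 0, 0.33],
    [0, 0, 0.33],
    [0, 0, 0.33],
    [0, 0, 0.33]
  ],
  "grip": [85, 85, 85, 85, 85]
}}

```text
time: 1.35
eef_pos: [0.2493, 0.5189, 0.3607]
tcp_rot: [0.415, 0.91, -0.001, -0.0]
contact_force: [-0.1, 0.4, 0.7]
opening: 0.996
```

Call:
{"op": "send_rows", "data": {
  "translation": [
    [-0.95, -0.2, 0],
    [-0.95, -0.2, 0],
    [-0.95, -0.15, 0.2],
    [-0.95, -0.15, 0.2],
    [-0.95, -0.1, 0.2]
  ],
  "rotation": [
    [0, 0, 0.33],
    [0, 0, 0.33],
    [0, 0, 0.33],
    [0, 0, 0.33],
    [0, 0, 0.33]
  ],
  "grip": [85, 85, 85, 85, 85]
}}

```text
time: 1.98
eef_pos: [0.3176, 0.3915, 0.3426]
tcp_rot: [0.479, 0.878, -0.0, -0.0]
contact_force: [-0.1, -0.1, 0.2]
opening: 0.994
```

Call:
{"op": "send_rows", "data": {
  "translation": [
    [-0.95, -0.1, 0.2],
    [-0.95, -0.05, 0.2],
    [-0.95, 0, 0.2],
    [-0.95, 0, 0.2],
    [-0.95, 0, 0.2]
  ],
  "rotation": [
    [0, 0, 0.33],
    [0, 0, 0.33],
    [0, 0, 0.33],
    [0, 0, 0.33],
    [0, 0, 0.33]
  ],
  "grip": [60, 60, 60, 60, 60]
}}

```text
time: 2.6
eef_pos: [0.3839, 0.2653, 0.3126]
tcp_rot: [0.541, 0.841, -0.0, -0.0]
contact_force: [0.6, 0.4, -0.5]
opening: 0.704
```

```bash
python3 -c "
from h import *
plan((.5785,-.130,.16),0)"
```

```text
t 2.6 p [0.3839 0.2653 0.3126] psi 24.51 zax [-8.e-04 -3.e-04 -1.e+00] F [ 0.6  0.4 -0.5] op 60.1 | d mm [ 194.6 -395.3 -152.6] dpsi -24.5
15 rows; rz each 0.327
[[-0.98, 0.03, 0.34], [-0.98, 0.06, 0.34], [-0.98, 0.08, 0.34], [-0.97, 0.11, 0.34], [-0.97, 0.14, 0.34]]
[[-0.96, 0.17, 0.34], [-0.96, 0.2, 0.34], [-0.95, 0.22, 0.34], [-0.95, 0.25, 0.34], [-0.94, 0.28, 0.34]]
[[-0.93, 0.3, 0.34], [-0.92, 0.33, 0.34], [-0.91, 0.36, 0.34], [-0.9, 0.38, 0.34], [-0.89, 0.41, 0.34]]
```

Call:
{"op": "send_rows", "data": {
  "translation": [
    [-0.98, 0.03, 0.3],
    [-0.98, 0.06, 0.3],
    [-0.98, 0.08, 0.3],
    [-0.97, 0.11, 0.3],
    [-0.97, 0.14, 0.3]
  ],
  "rotation": [
    [0, 0, 0.33],
    [0, 0, 0.33],
    [0, 0, 0.33],
    [0, 0, 0.33],
    [0, 0, 0.33]
  ],
  "grip": [60, 60, 60, 60, 60]
}}

```text
time: 3.22
eef_pos: [0.4487, 0.1333, 0.2675]
tcp_rot: [0.6, 0.8, -0.0, -0.0]
contact_force: [-0.0, -0.1, -0.3]
opening: 0.702
```

Call:
{"op": "send_rows", "data": {
  "translation": [
    [-0.96, 0.17, 0.3],
    [-0.96, 0.2, 0.3],
    [-0.95, 0.22, 0.3],
    [-0.95, 0.25, 0.3],
    [-0.94, 0.28, 0.3]
  ],
  "rotation": [
    [0, 0, 0.33],
    [0, 0, 0.33],
    [0, 0, 0.33],
    [0, 0, 0.33],
    [0, 0, 0.33]
  ],
  "grip": [60, 60, 60, 60, 60]
}}

```text
time: 3.85
eef_pos: [0.5136, 0.0018, 0.2225]
tcp_rot: [0.656, 0.755, -0.0, -0.0]
contact_force: [-0.2, -0.2, -0.1]
opening: 0.702
```

Call:
{"op": "send_rows", "data": {
  "translation": [
    [-0.93, 0.3, 0.3],
    [-0.92, 0.33, 0.3],
    [-0.91, 0.36, 0.3],
    [-0.9, 0.38, 0.3],
    [-0.89, 0.41, 0.3]
  ],
  "rotation": [
    [0, 0, 0.33],
    [0, 0, 0.33],
    [0, 0, 0.33],
    [0, 0, 0.33],
    [0, 0, 0.33]
  ],
  "grip": [60, 60, 60, 60, 60]
}}

```text
time: 4.47
eef_pos: [0.5782, -0.1299, 0.1774]
tcp_rot: [0.709, 0.706, -0.0, -0.001]
contact_force: [-0.0, 0.1, -0.1]
opening: 0.702
```

```bash
python3 -c "
from h import *
plan((.5785,-.130,.075),0)"
```

```text
t 4.47 p [ 0.5782 -0.1299  0.1774] psi -0.25 zax [-1.1e-03  5.0e-04 -1.0e+00] F [-0.   0.1 -0.1] op 59.9 | d mm [ 3.000e-01 -1.000e-01 -1.024e+02] dpsi 0.2
4 rows; rz each -0.012
[[0.0, 0.0, 0.85], [0.0, 0.0, 0.85], [0.0, 0.0, 0.85], [0.0, 0.0, 0.85]]
```

Call:
{"op": "send_rows", "data": {
  "translation": [
    [0, 0, 0.85],
    [0, 0, 0.85],
    [0, 0, 0.85],
    [0, 0, 0.75],
    [0, 0, 0]
  ],
  "rotation": [
    [0, 0, 0],
    [0, 0, 0],
    [0, 0, 0],
    [0, 0, 0],
    [0, 0, 0]
  ],
  "grip": [60, 60, 60, 60, 60]
}}

```text
time: 5.1
eef_pos: [0.5761, -0.1283, 0.0766]
tcp_rot: [0.708, 0.706, -0.001, -0.003]
contact_force: [0.1, -0.6, -0.3]
opening: 0.701
```

Run:
```python
from h import *
from plant import eyes
s=eyes.read_camera('scene')['image'];t=eyes.read_camera('top')['image']
a=cv2.resize(s[140:260,230:390],(560,420),interpolation=2); 
cv2.imwrite('pics/s2.png',a)
```

```text
(no output)
```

View pics/s2.png

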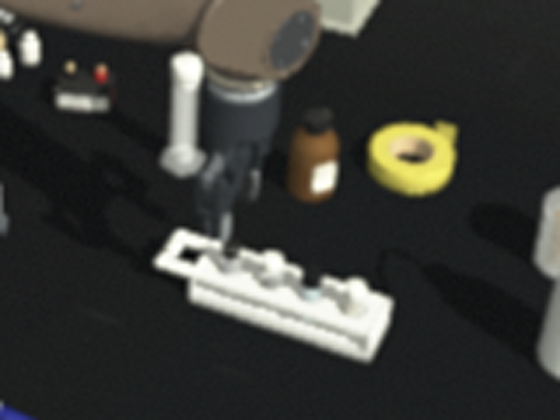

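The picture shows the near finger at (228,230) just above vial 1 next to the tab, in line with it. I'll correct the 2 mm drift and descend.

```bash
python3 -c "
from h import *
plan((.5785,-.130,.040),0)"
```

```text
t 5.2 p [ 0.5783 -0.1292  0.0796] psi -0.19 zax [-0.  0. -1.] F [ 0.4 -0.1 -0.7] op 59.9 | d mm [  0.2  -0.8 -39.6] dpsi 0.2
2 rows; rz each -0.019
[[-0.01, 0.0, 0.66], [-0.01, 0.0, 0.66]]
```

Call:
{"op": "send_rows", "data": {
  "translation": [
    [-0.01, 0, 0.5],
    [-0.01, 0, 0.5],
    [0, 0, 0.32],
    [0, 0, 0],
    [0, 0, 0]
  ],
  "rotation": [
    [0, 0, 0],
    [0, 0, 0],
    [0, 0, 0],
    [0, 0, 0],
    [0, 0, 0]
  ],
  "grip": [60, 60, 60, 60, 60]
}}

```text
time: 5.82
eef_pos: [0.5784, -0.1298, 0.0399]
tcp_rot: [0.708, 0.706, 0.0, 0.0]
contact_force: [1.2, 0.4, -0.0]
opening: 0.699
```

Call:
{"op": "send_rows", "data": {
  "translation": [
    [0, 0, 0],
    [0, 0, 0],
    [0, 0, 0],
    [0, 0, 0],
    [0, 0, 0]
  ],
  "rotation": [
    [0, 0, 0],
    [0, 0, 0],
    [0, 0, 0],
    [0, 0, 0],
    [0, 0, 0]
  ],
  "grip": [30, 22, 18, 15, 15],
  "squeeze": 30
}}

```text
time: 6.45
eef_pos: [0.5786, -0.1299, 0.0404]
tcp_rot: [0.708, 0.706, 0.0, 0.0]
contact_force: [-1.8, -0.3, 3.3]
opening: 0.254
```

```bash
python3 -c "
from h import *
plan((.5785,-.130,.14),0)"
```

```text
t 6.45 p [ 0.5786 -0.1299  0.0404] psi -0.18 zax [ 8.e-04 -4.e-04 -1.e+00] F [-1.8 -0.3  3.3] op 21.7 | d mm [-0.1 -0.1 99.6] dpsi 0.2
4 rows; rz each -0.009
[[0.0, 0.0, -0.83], [0.0, 0.0, -0.83], [0.0, 0.0, -0.83], [0.0, 0.0, -0.83]]
```

Call:
{"op": "send_rows", "data": {
  "translation": [
    [0, 0, -0.3],
    [0, 0, -0.9],
    [0, 0, -0.9],
    [0, 0, -0.9],
    [0, 0, -0.3]
  ],
  "rotation": [
    [0, 0, 0],
    [0, 0, 0],
    [0, 0, 0],
    [0, 0, 0],
    [0, 0, 0]
  ],
  "grip": [15, 15, 15, 15, 15]
}}

```text
time: 7.08
eef_pos: [0.5792, -0.1301, 0.1409]
tcp_rot: [0.708, 0.706, 0.001, 0.002]
contact_force: [-0.5, -0.6, -0.9]
opening: 0.248
```

Run:
```python
from h import *
from plant import eyes
s=eyes.read_camera('scene')['image'];t=eyes.read_camera('top')['image']
a=cv2.resize(s[140:260,230:390],(800,600),interpolation=2); 
cv2.imwrite('pics/s3.png',a)
plan((.4902,.2738,.14),22.4)
```

```text
t 7.17 p [ 0.5787 -0.1299  0.1397] psi -0.19 zax [ 1.9e-03 -7.0e-04 -1.0e+00] F [-0.2  0.6 -1.4] op 21.2 | d mm [-8.850e+01  4.037e+02  3.000e-01] dpsi 22.6
14 rows; rz each -0.323
[[0.96, -0.21, 0.0], [0.97, -0.19, 0.0], [0.97, -0.16, 0.0], [0.98, -0.13, 0.0], [0.98, -0.1, 0.0]]
[[0.98, -0.08, 0.0], [0.98, -0.05, 0.0], [0.98, -0.02, 0.0], [0.98, 0.01, 0.0], [0.98, 0.03, 0.0]]
[[0.98, 0.06, 0.0], [0.98, 0.09, 0.0], [0.98, 0.12, 0.0], [0.97, 0.14, 0.0]]
```

View pics/s3.png

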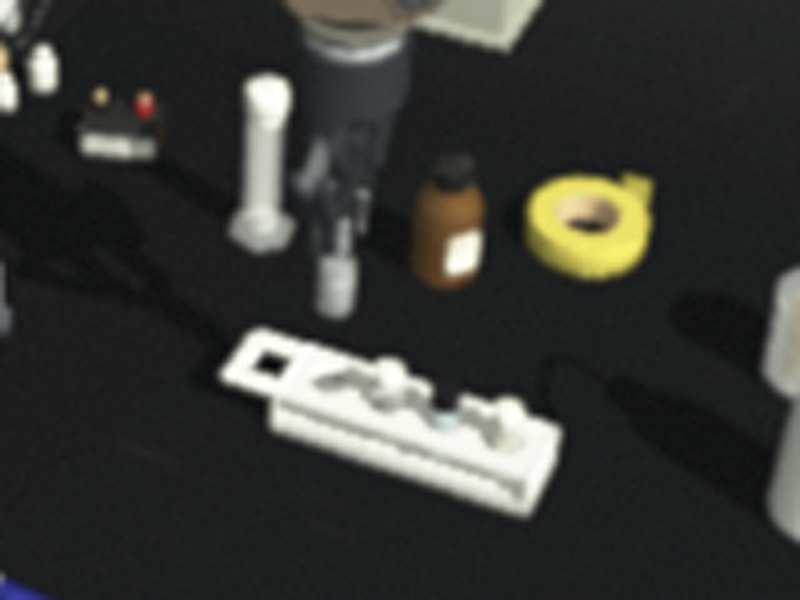

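The vial hangs upright in the jaws at crop (337,285). I'll check how well it is centred under the TCP by projection.

Run:
```python
from h import *
from plant import eyes,ctrl
for n in('scene',):
    c=eyes.read_camera(n); g=cv2.cvtColor(c['image'],6); p=np.array(ctrl.get_state()['eef_pos'])
    for dz in (-.034,-.024,-.014):
        print(n,dz,proj(c,p+[0,0,dz]).round(1), '+5mm y',proj(c,p+[0,.005,dz]).round(1),'+5mm x',proj(c,p+[.005,0,dz]).round(1))
    for r in range(184,206): print(r,*g[r,288:308])
```

```text
scene -0.034 [[295.7 200.9]] +5mm y [[294.4 200.4]] +5mm x [[296.3 200. ]]
scene -0.024 [[295.9 198.7]] +5mm y [[294.6 198.3]] +5mm x [[296.5 197.8]]
scene -0.014 [[296.1 196.5]] +5mm y [[294.7 196.1]] +5mm x [[296.6 195.7]]
184 99 51 31 31 37 41 37 41 56 82 107 103 68 81 97 56 20 16 18 18
185 104 52 28 31 43 49 42 38 58 99 134 123 75 79 95 53 19 21 20 21
186 85 39 27 31 44 55 48 43 59 104 141 131 74 60 70 40 21 19 20 20
187 64 30 28 33 47 56 49 43 63 110 146 132 74 41 38 25 17 18 21 20
188 45 27 29 40 51 56 48 44 66 114 146 126 70 32 22 20 20 18 19 18
189 30 29 30 38 54 54 44 43 70 117 145 120 66 31 25 24 22 19 20 18
190 27 30 28 35 49 59 56 54 76 124 144 109 61 32 26 27 26 22 20 19
191 29 29 30 30 42 67 89 104 116 146 155 118 83 48 30 28 29 27 26 21
192 29 28 29 29 38 73 118 152 166 177 173 157 128 72 32 30 30 30 29 27
193 31 30 29 31 39 75 125 158 174 185 190 184 150 82 32 28 31 29 29 30
194 28 30 30 27 40 75 120 149 169 185 194 193 161 85 30 26 29 29 29 29
195 30 29 31 27 41 76 116 146 167 185 196 194 161 84 30 29 30 30 30 31
196 30 29 30 29 39 74 115 148 170 188 200 197 154 77 29 31 30 30 29 29
197 31 30 30 30 40 71 112 147 171 189 203 192 138 66 28 28 30 29 30 29
198 30 31 30 28 41 72 111 141 166 186 196 183 125 58 28 30 30 29 29 30
199 29 30 29 29 41 76 113 140 164 182 190 174 115 52 29 29 30 31 29 32
200 30 30 29 32 43 76 111 133 155 174 182 163 102 43 27 29 32 30 31 29
201 29 30 29 30 40 69 102 131 154 171 175 151 86 36 29 31 30 31 30 28
202 31 30 30 31 32 54 87 121 146 155 146 114 61 30 29 30 29 28 30 31
203 30 31 29 29 32 37 54 81 100 102 89 62 36 29 28 31 29 30 28 30
204 29 30 32 31 28 28 34 41 49 49 42 33 30 29 31 30 29 30 31 29
205 28 29 29 29 29 29 29 29 28 29 29 29 28 30 30 30 29 29 30 30
```

Call:
{"op": "send_rows", "data": {
  "translation": [
    [0.96, -0.21, 0],
    [0.97, -0.19, 0],
    [0.97, -0.16, 0],
    [0.98, -0.13, 0],
    [0.98, -0.1, 0]
  ],
  "rotation": [
    [0, 0, -0.32],
    [0, 0, -0.32],
    [0, 0, -0.32],
    [0, 0, -0.32],
    [0, 0, -0.32]
  ],
  "grip": [15, 15, 15, 15, 15]
}}

```text
time: 7.85
eef_pos: [0.5454, 0.0158, 0.1367]
tcp_rot: [0.657, 0.754, -0.001, -0.001]
contact_force: [-0.4, -0.4, 0.0]
opening: 0.257
```

Call:
{"op": "send_rows", "data": {
  "translation": [
    [0.98, -0.08, 0],
    [0.98, -0.05, 0],
    [0.98, -0.02, 0],
    [0.98, 0.01, 0],
    [0.98, 0.03, 0]
  ],
  "rotation": [
    [0, 0, -0.32],
    [0, 0, -0.32],
    [0, 0, -0.32],
    [0, 0, -0.32],
    [0, 0, -0.32]
  ],
  "grip": [15, 15, 15, 15, 15]
}}

```text
time: 8.48
eef_pos: [0.5141, 0.1593, 0.1367]
tcp_rot: [0.603, 0.798, -0.001, -0.001]
contact_force: [-0.5, -0.0, 0.4]
opening: 0.253
```

Call:
{"op": "send_rows", "data": {
  "translation": [
    [0.98, 0.06, 0.2],
    [0.98, 0.09, 0.4],
    [0.98, 0.12, 0.4],
    [0.97, 0.14, 0.3],
    [0.07, 0, 0]
  ],
  "rotation": [
    [0, 0, -0.32],
    [0, 0, -0.32],
    [0, 0, -0.32],
    [0, 0, -0.32],
    [0, 0, 0]
  ],
  "grip": [15, 15, 15, 15, 15]
}}

```text
time: 9.1
eef_pos: [0.4874, 0.2764, 0.097]
tcp_rot: [0.557, 0.831, -0.002, -0.002]
contact_force: [0.7, -0.5, -0.0]
opening: 0.255
```

Run:
```python
from h import *
from plant import eyes,ctrl
t=eyes.read_camera('top')
plan((.4894,.2756,.085),22.4)
c=eyes.read_camera('scene'); g=cv2.cvtColor(c['image'],6); p=np.array(ctrl.get_state()['eef_pos'])
cv2.imwrite('pics/s4.png',cv2.resize(c['image'][150:230,150:260],(800,582),interpolation=2))
print('mouth centres',proj(c,np.c_[CAR,np.full(4,.04)]).round(1).tolist(),'vial bottom if centred',proj(c,p+[0,0,-.034]).round(1))
```

```text
t 9.15 p [0.4882 0.276  0.0978] psi 22.29 zax [-0.0034 -0.0014 -1.    ] F [0.2 0.5 0.2] op 21.4 | d mm [  1.2  -0.4 -12.8] dpsi 0.1
1 rows; rz each -0.021
[[-0.03, 0.03, 0.43]]
mouth centres [[186.2, 195.3], [197.8, 195.9], [209.5, 196.5], [221.2, 197.1]] vial bottom if centred [[184.9 190.3]]
```

View pics/s4.png

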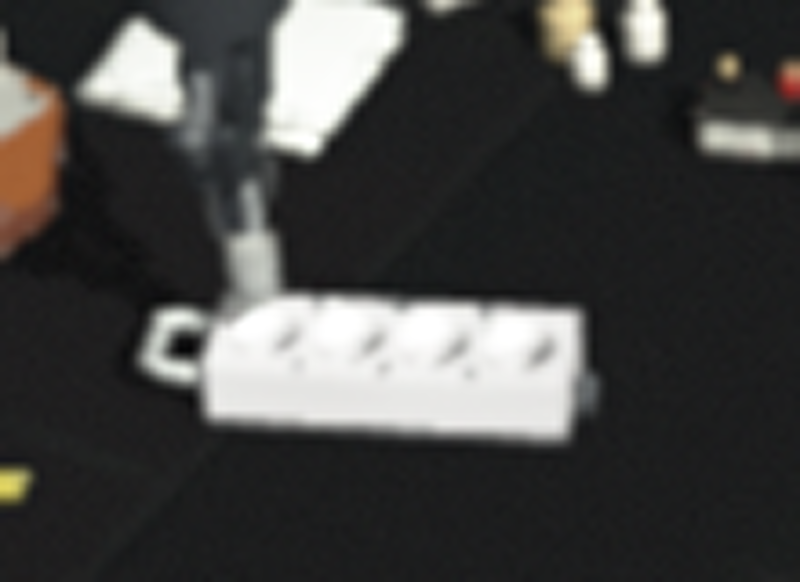

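Run:
```python
from h import *
from plant import eyes,ctrl
t=eyes.read_camera('top')
plan((.4894,.2756,.085),22.4)
c=eyes.read_camera('scene'); g=cv2.cvtColor(c['image'],6); p=np.array(ctrl.get_state()['eef_pos'])
for dz in (-.014,-.024,-.034,-.058): print(dz,proj(c,p+[0,0,dz]).round(2))
for r in range(180,194): print(r,*g[r,176:196])
T=cv2.cvtColor(t['image'],6)
print('top: vial-under-tcp',proj(t,p+[0,0,0]).round(1),'bore1',proj(t,[*CAR[0],.04]).round(1))
```

```text
t 9.25 p [0.4895 0.2752 0.0991] psi 22.2 zax [-1.e-03 -8.e-04 -1.e+00] F [-0.2 -0.1  0.2] op 21.7 | d mm [ -0.1   0.4 -14.1] dpsi 0.2
1 rows; rz each -0.041
[[0.02, 0.0, 0.47]]
-0.014 [[184.57 185.86]]
-0.024 [[184.86 187.95]]
-0.034 [[185.15 190.03]]
-0.058 [[185.82 194.94]]
180 30 28 36 60 75 64 60 78 131 160 113 58 32 29 30 31 30 30 29 30
181 30 29 35 54 72 77 92 119 157 171 134 94 56 31 30 31 29 31 30 31
182 31 29 30 39 60 98 146 180 199 201 177 140 83 39 29 29 30 28 29 31
183 29 30 29 30 51 102 159 189 202 203 193 158 99 44 30 30 31 31 31 30
184 30 30 29 30 46 93 145 175 190 195 192 168 112 52 27 29 31 30 31 29
185 30 30 31 29 40 78 127 164 184 193 193 176 125 59 27 30 30 30 28 30
186 31 30 29 29 36 68 119 165 191 199 197 182 134 65 29 29 30 29 29 29
187 31 30 30 29 33 59 107 157 186 196 195 178 136 67 29 30 30 29 31 29
188 29 31 31 28 32 50 95 144 172 181 187 176 137 69 28 28 27 27 29 27
189 29 31 28 29 36 57 91 132 158 168 176 170 140 79 48 45 40 33 30 32
190 26 27 29 35 59 91 111 133 152 168 176 182 172 147 135 132 119 95 100 115
191 33 30 29 40 80 118 137 144 159 183 212 229 234 231 230 229 211 178 192 220
192 128 109 71 64 102 133 150 178 221 241 250 251 248 244 243 243 235 218 230 246
193 223 203 149 120 136 148 181 242 255 255 255 254 250 243 238 241 241 239 248 254
top: vial-under-tcp [[202.8 217.4]] bore1 [[205.7 217. ]]
```

Vial and bore 1 line up at scene column 186.2–186.3. Lowering in steps.

Call:
{"op": "send_rows", "data": {
  "translation": [
    [0, 0, 0.4],
    [0, 0, 0.4],
    [0, 0, 0.3],
    [0, 0, 0.2],
    [0, 0, 0]
  ],
  "rotation": [
    [0, 0, 0],
    [0, 0, 0],
    [0, 0, 0],
    [0, 0, 0],
    [0, 0, 0]
  ],
  "grip": [15, 15, 15, 15, 15]
}}

```text
time: 9.93
eef_pos: [0.4896, 0.2757, 0.0601]
tcp_rot: [0.558, 0.83, -0.0, -0.0]
contact_force: [0.2, 0.5, 0.7]
opening: 0.255
```

```bash
python3 -c "
from h import *
plan((.4894,.2756,.047),22.4)"
```

```text
t 9.93 p [0.4896 0.2757 0.0601] psi 22.21 zax [-6.e-04 -2.e-04 -1.e+00] F [0.2 0.5 0.7] op 21.8 | d mm [ -0.2  -0.1 -13.1] dpsi 0.2
1 rows; rz each -0.038
[[0.0, -0.01, 0.44]]
```

No contact force, and the underside is already below the chamfer. Going home.

Call:
{"op": "send_rows", "data": {
  "translation": [
    [0, 0, 0.15],
    [0, 0, 0.15],
    [0, 0, 0.13],
    [0, 0, 0],
    [0, 0, 0]
  ],
  "rotation": [
    [0, 0, 0],
    [0, 0, 0],
    [0, 0, 0],
    [0, 0, 0],
    [0, 0, 0]
  ],
  "grip": [15, 15, 15, 15, 15]
}}

```text
time: 10.55
eef_pos: [0.4897, 0.2758, 0.0478]
tcp_rot: [0.558, 0.83, -0.0, -0.0]
contact_force: [0.4, 1.1, -0.5]
opening: 0.254
```

Call:
{"op": "send_rows", "data": {
  "translation": [
    [0, 0, 0],
    [0, 0, 0],
    [0, 0, 0],
    [0, 0, 0],
    [0, 0, 0]
  ],
  "rotation": [
    [0, 0, 0],
    [0, 0, 0],
    [0, 0, 0],
    [0, 0, 0],
    [0, 0, 0]
  ],
  "grip": [24, 28, 34, 45, 50]
}}

```text
time: 11.18
eef_pos: [0.4897, 0.2758, 0.0478]
tcp_rot: [0.558, 0.83, -0.0, -0.0]
contact_force: [1.0, 0.2, 0.5]
opening: 0.59
```

Call:
{"op": "send_rows", "data": {
  "translation": [
    [0, 0, -0.5],
    [0, 0, -0.9],
    [0, 0, -0.9],
    [0, 0, -0.7],
    [0, 0, 0]
  ],
  "rotation": [
    [0, 0, 0],
    [0, 0, 0],
    [0, 0, 0],
    [0, 0, 0],
    [0, 0, 0]
  ],
  "grip": [52, 60, 60, 60, 60]
}}

```text
time: 11.8
eef_pos: [0.4915, 0.2765, 0.1411]
tcp_rot: [0.558, 0.83, 0.002, 0.002]
contact_force: [-0.0, -0.6, -0.3]
opening: 0.705
```

```bash
python3 -c "
from h import *
plan((.5785,-.176,.12),0)"
```

```text
t 11.8 p [0.4915 0.2765 0.1411] psi 22.22 zax [ 0.0058  0.002  -1.    ] F [-0.  -0.6 -0.3] op 60.2 | d mm [  87.  -452.5  -21.1] dpsi -22.2
16 rows; rz each 0.278
[[-0.94, -0.19, 0.04], [-0.95, -0.17, 0.04], [-0.95, -0.14, 0.04], [-0.95, -0.12, 0.04], [-0.96, -0.1, 0.04]]
[[-0.96, -0.07, 0.04], [-0.96, -0.05, 0.04], [-0.96, -0.03, 0.04], [-0.96, 0.0, 0.04], [-0.96, 0.02, 0.04]]
[[-0.96, 0.04, 0.04], [-0.96, 0.07, 0.04], [-0.96, 0.09, 0.04], [-0.95, 0.11, 0.04], [-0.95, 0.14, 0.04]]
[[-0.95, 0.16, 0.04]]
```

Call:
{"op": "send_rows", "data": {
  "translation": [
    [-0.94, -0.19, 0.04],
    [-0.95, -0.17, 0.04],
    [-0.95, -0.14, 0.04],
    [-0.95, -0.12, 0.04],
    [-0.96, -0.1, 0.04]
  ],
  "rotation": [
    [0, 0, 0.28],
    [0, 0, 0.28],
    [0, 0, 0.28],
    [0, 0, 0.28],
    [0, 0, 0.28]
  ],
  "grip": [60, 60, 60, 60, 60]
}}

```text
time: 12.42
eef_pos: [0.5162, 0.1332, 0.1308]
tcp_rot: [0.608, 0.794, -0.001, -0.001]
contact_force: [-0.0, -0.1, 0.5]
opening: 0.705
```

Call:
{"op": "send_rows", "data": {
  "translation": [
    [-0.96, -0.07, 0.04],
    [-0.96, -0.05, 0.04],
    [-0.96, -0.03, 0.04],
    [-0.96, 0, 0.04],
    [-0.96, 0.02, 0.04]
  ],
  "rotation": [
    [0, 0, 0.28],
    [0, 0, 0.28],
    [0, 0, 0.28],
    [0, 0, 0.28],
    [0, 0, 0.28]
  ],
  "grip": [60, 60, 60, 60, 60]
}}

```text
time: 13.05
eef_pos: [0.5433, -0.0082, 0.1248]
tcp_rot: [0.655, 0.756, -0.0, -0.001]
contact_force: [0.7, -0.4, 0.8]
opening: 0.704
```

Call:
{"op": "send_rows", "data": {
  "translation": [
    [-0.96, 0.04, 0.04],
    [-0.96, 0.07, 0.04],
    [-0.96, 0.09, 0.04],
    [-0.95, 0.11, 0.04],
    [-0.95, 0.14, 0.04]
  ],
  "rotation": [
    [0, 0, 0.28],
    [0, 0, 0.28],
    [0, 0, 0.28],
    [0, 0, 0.28],
    [0, 0, 0.28]
  ],
  "grip": [60, 60, 60, 60, 60]
}}

```text
time: 13.68
eef_pos: [0.5703, -0.1496, 0.1187]
tcp_rot: [0.7, 0.714, -0.0, -0.001]
contact_force: [0.9, -0.1, -0.4]
opening: 0.704
```

Call:
{"op": "send_rows", "data": {
  "translation": [
    [-0.95, 0.16, 0.04],
    [0, 0, 0],
    [0, 0, 0]
  ],
  "rotation": [
    [0, 0, 0.2],
    [0, 0, 0],
    [0, 0, 0]
  ],
  "grip": [60, 60, 60]
}}

```text
time: 14.05
eef_pos: [0.5756, -0.1767, 0.1178]
tcp_rot: [0.706, 0.708, -0.0, -0.001]
contact_force: [-0.1, 0.1, 0.1]
opening: 0.701
```

Run:
```python
from h import *
from plant import eyes
c=eyes.read_camera('scene')
cv2.imwrite('pics/s5.png',cv2.resize(c['image'][150:250,150:350],(800,400),interpolation=2))
plan((.5785,-.176,.040),0)
```

```text
t 14.1 p [ 0.5757 -0.1764  0.118 ] psi 0.25 zax [-1.2e-03  9.0e-04 -1.0e+00] F [-0.3  0.2 -0.6] op 59.9 | d mm [  2.8   0.4 -78. ] dpsi -0.2
3 rows; rz each 0.017
[[0.0, 0.03, 0.87], [0.0, 0.03, 0.87], [0.0, 0.03, 0.87]]
```

View pics/s5.png

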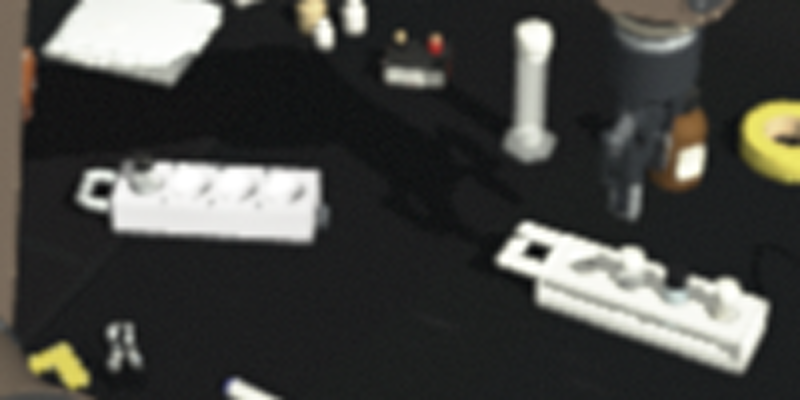

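Vial 1 stands in the bore beside the handle, black cap at crop (145,170). On to vial 2.

Call:
{"op": "send_rows", "data": {
  "translation": [
    [0.01, 0.05, 0.8],
    [0, 0.04, 0.8],
    [0, 0, 0.6],
    [0, 0, 0.4],
    [0, 0, 0]
  ],
  "rotation": [
    [0, 0, 0.04],
    [0, 0, 0],
    [0, 0, 0],
    [0, 0, 0],
    [0, 0, 0]
  ],
  "grip": [60, 60, 60, 60, 60]
}}

```text
time: 14.72
eef_pos: [0.5783, -0.1765, 0.0396]
tcp_rot: [0.707, 0.707, -0.0, -0.001]
contact_force: [0.8, -0.3, 0.9]
opening: 0.704
```

Call:
{"op": "send_rows", "data": {
  "translation": [
    [0, 0, 0],
    [0, 0, 0],
    [0, 0, 0],
    [0, 0, 0],
    [0, 0, 0]
  ],
  "rotation": [
    [0, 0, 0],
    [0, 0, 0],
    [0, 0, 0],
    [0, 0, 0],
    [0, 0, 0]
  ],
  "grip": [40, 25, 18, 15, 15]
}}

```text
time: 15.35
eef_pos: [0.5797, -0.1775, 0.0417]
tcp_rot: [0.707, 0.707, 0.0, 0.001]
contact_force: [-0.2, 0.3, 5.5]
opening: 0.25
```

```bash
python3 -c "
from h import *
plan((.5785,-.176,.14),0)"
```

```text
t 15.35 p [ 0.5797 -0.1775  0.0417] psi 0.01 zax [ 1.7e-03 -9.0e-04 -1.0e+00] F [-0.2  0.3  5.5] op 21.3 | d mm [-1.2  1.5 98.3] dpsi -0.0
4 rows; rz each 0.001
[[0.01, -0.01, -0.82], [0.01, -0.01, -0.82], [0.01, -0.01, -0.82], [0.01, -0.01, -0.82]]
```

Call:
{"op": "send_rows", "data": {
  "translation": [
    [0, 0, -0.3],
    [0, 0, -0.9],
    [0, 0, -0.9],
    [0, 0, -0.9],
    [0, 0, -0.3]
  ],
  "rotation": [
    [0, 0, 0],
    [0, 0, 0],
    [0, 0, 0],
    [0, 0, 0],
    [0, 0, 0]
  ],
  "grip": [15, 15, 15, 15, 15]
}}

```text
time: 15.98
eef_pos: [0.5797, -0.1774, 0.1415]
tcp_rot: [0.707, 0.707, 0.0, 0.001]
contact_force: [0.5, 0.4, -0.4]
opening: 0.248
```

```bash
cat >> h.py <<'E'
def vialcheck():
    """edge columns of the held vial in the scene view against the TCP axis; offset along the tool's x in mm"""
    from plant import eyes,ctrl
    eyes.read_camera('top'); c=eyes.read_camera('scene'); g=cv2.cvtColor(c['image'],6).astype(float); s=ctrl.get_state()
    p=np.array(s['eef_pos']); M=R.from_quat(s['tcp_rot']).as_matrix(); out=[]
    for dz in (-.010,-.013,-.016,-.019,-.022,-.025):
        u,v=proj(c,p+[0,0,dz])[0]; k=proj(c,p+[0,0,dz]+.01*M[:,0])[0][0]-u
        x=np.arange(u-7,u+7,.05); L=cv2.remap(g.astype(np.float32),x[None].astype(np.float32),np.full((1,len(x)),v,np.float32),1)[0]
        i=np.where(L>100)[0]; j=np.where(L>60)[0]; out.append([dz,(x[i[0]]+x[i[-1]])/2-u,x[i[-1]]-x[i[0]],((x[i[0]]+x[i[-1]])/2-u)/k*10,((x[j[0]]+x[j[-1]])/2-u)/k*10])
    print('dz, off px, width px, off mm toolx (thr100, thr60)'); print(np.round(out,3)); return c
E
python3 - <<'E'
from h import *
vialcheck()
plan((.5070,.2331,.11),22.4)
E
```

```text
dz, off px, width px, off mm toolx (thr100, thr60)
[[-0.01   0.1    6.7   -0.366  0.458]
 [-0.013  0.275  6.45  -1.008 -0.   ]
 [-0.016  0.375  6.25  -1.376 -0.184]
 [-0.019  0.4    6.1   -1.47  -0.276]
 [-0.022  0.35   6.    -1.288  0.092]
 [-0.025  0.375  5.85  -1.382  0.092]]
t 16.07 p [ 0.5793 -0.1772  0.1403] psi 0.02 zax [ 1.3e-03 -7.0e-04 -1.0e+00] F [ 0.8  0.7 -0.9] op 21.3 | d mm [-72.3 410.3 -30.3] dpsi 22.4
14 rows; rz each -0.32
[[0.98, -0.17, 0.07], [0.98, -0.14, 0.07], [0.99, -0.12, 0.07], [0.99, -0.09, 0.07], [0.99, -0.06, 0.07]]
[[0.99, -0.03, 0.07], [0.99, -0.01, 0.07], [0.99, 0.02, 0.07], [0.99, 0.05, 0.07], [0.99, 0.08, 0.07]]
[[0.99, 0.1, 0.07], [0.98, 0.13, 0.07], [0.98, 0.16, 0.07], [0.97, 0.19, 0.07]]
```

Call:
{"op": "send_rows", "data": {
  "translation": [
    [0.98, -0.17, 0],
    [0.98, -0.14, 0],
    [0.99, -0.12, 0],
    [0.99, -0.09, 0],
    [0.99, -0.06, 0]
  ],
  "rotation": [
    [0, 0, -0.32],
    [0, 0, -0.32],
    [0, 0, -0.32],
    [0, 0, -0.32],
    [0, 0, -0.32]
  ],
  "grip": [15, 15, 15, 15, 15]
}}

```text
time: 16.7
eef_pos: [0.5519, -0.0291, 0.1375]
tcp_rot: [0.656, 0.755, -0.001, -0.002]
contact_force: [0.5, -0.8, 0.6]
opening: 0.242
```

Call:
{"op": "send_rows", "data": {
  "translation": [
    [0.99, -0.03, 0],
    [0.99, -0.01, 0],
    [0.99, 0.02, 0],
    [0.99, 0.05, 0],
    [0.99, 0.08, 0]
  ],
  "rotation": [
    [0, 0, -0.32],
    [0, 0, -0.32],
    [0, 0, -0.32],
    [0, 0, -0.32],
    [0, 0, -0.32]
  ],
  "grip": [15, 15, 15, 15, 15]
}}

```text
time: 17.32
eef_pos: [0.5262, 0.1171, 0.1376]
tcp_rot: [0.601, 0.799, -0.001, -0.001]
contact_force: [0.3, -0.3, -0.8]
opening: 0.252
```

Call:
{"op": "send_rows", "data": {
  "translation": [
    [0.98, 0.1, 0.2],
    [0.97, 0.13, 0.3],
    [0.97, 0.16, 0.4],
    [0.96, 0.19, 0.3],
    [0, 0, 0]
  ],
  "rotation": [
    [0, 0, -0.32],
    [0, 0, -0.32],
    [0, 0, -0.32],
    [0, 0, -0.32],
    [0, 0, 0]
  ],
  "grip": [15, 15, 15, 15, 15]
}}

```text
time: 17.95
eef_pos: [0.505, 0.2331, 0.1008]
tcp_rot: [0.555, 0.832, -0.002, -0.002]
contact_force: [0.1, 0.2, 0.2]
opening: 0.25
```

Run:
```python
from h import *
vialcheck()
plan((.5072,.2326,.062),22.4)
```

```text
dz, off px, width px, off mm toolx (thr100, thr60)
[[-0.01  -0.875  7.25   3.234  3.327]
 [-0.013 -0.825  6.95   3.053  3.146]
 [-0.016 -0.75   6.6    2.779  2.871]
 [-0.019 -0.6    6.3    2.226  2.597]
 [-0.022 -0.575  6.05   2.135  2.692]
 [-0.025 -0.6    5.9    2.231  2.696]]
t 18.05 p [0.5066 0.2318 0.1024] psi 22.43 zax [-0.0021 -0.001  -1.    ] F [-0.3  0.3 -1. ] op 21.2 | d mm [  0.6   0.8 -40.4] dpsi -0.0
2 rows; rz each 0.003
[[0.01, 0.01, 0.67], [0.01, 0.01, 0.67]]
```

Run:
```python
from h import *
plan((.5077,.2314,.062),22.4)
```

```text
t 18.05 p [0.5066 0.2318 0.1024] psi 22.43 zax [-0.0021 -0.001  -1.    ] F [-0.3  0.3 -1. ] op 21.2 | d mm [  1.1  -0.4 -40.4] dpsi -0.0
2 rows; rz each 0.003
[[-0.01, 0.01, 0.67], [-0.01, 0.01, 0.67]]
```

Call:
{"op": "send_rows", "data": {
  "translation": [
    [0, 0, 0.4],
    [0, 0, 0.4],
    [0, 0, 0.35],
    [0, 0, 0.2],
    [0, 0, 0]
  ],
  "rotation": [
    [0, 0, 0],
    [0, 0, 0],
    [0, 0, 0],
    [0, 0, 0],
    [0, 0, 0]
  ],
  "grip": [15, 15, 15, 15, 15]
}}

```text
time: 18.68
eef_pos: [0.5077, 0.2321, 0.0627]
tcp_rot: [0.556, 0.831, 0.0, 0.0]
contact_force: [1.2, 0.4, -2.0]
opening: 0.245
```

Run:
```python
from h import *
plan((.5077,.2314,.049),22.4)
```

```text
t 18.68 p [0.5077 0.2321 0.0627] psi 22.4 zax [ 7.e-04  3.e-04 -1.e+00] F [ 1.2  0.4 -2. ] op 20.9 | d mm [  0.   -0.7 -13.7] dpsi 0.0
1 rows; rz each -0.0
[[-0.02, -0.01, 0.46]]
```

Call:
{"op": "send_rows", "data": {
  "translation": [
    [0, 0, 0.15],
    [0, 0, 0.15],
    [0, 0, 0.15],
    [0, 0, 0],
    [0, 0, 0]
  ],
  "rotation": [
    [0, 0, 0],
    [0, 0, 0],
    [0, 0, 0],
    [0, 0, 0],
    [0, 0, 0]
  ],
  "grip": [15, 15, 15, 15, 15]
}}

```text
time: 19.3
eef_pos: [0.5074, 0.2322, 0.0494]
tcp_rot: [0.556, 0.831, 0.0, 0.0]
contact_force: [2.8, 1.0, -1.7]
opening: 0.246
```

Call:
{"op": "send_rows", "data": {
  "translation": [
    [0, 0, 0],
    [0, 0, 0],
    [0, 0, 0],
    [0, 0, 0],
    [0, 0, 0]
  ],
  "rotation": [
    [0, 0, 0],
    [0, 0, 0],
    [0, 0, 0],
    [0, 0, 0],
    [0, 0, 0]
  ],
  "grip": [24, 28, 34, 45, 50]
}}

```text
time: 19.92
eef_pos: [0.5073, 0.2321, 0.0496]
tcp_rot: [0.556, 0.831, -0.0, -0.0]
contact_force: [0.0, -0.0, 0.8]
opening: 0.586
```

Call:
{"op": "send_rows", "data": {
  "translation": [
    [0, 0, -0.5],
    [0, 0, -0.9],
    [0, 0, -0.7],
    [0, 0, -0.5],
    [0, 0, 0]
  ],
  "rotation": [
    [0, 0, 0],
    [0, 0, 0],
    [0, 0, 0],
    [0, 0, 0],
    [0, 0, 0]
  ],
  "grip": [52, 60, 60, 60, 60]
}}

```text
time: 20.55
eef_pos: [0.5085, 0.2324, 0.1296]
tcp_rot: [0.556, 0.831, 0.001, 0.001]
contact_force: [0.3, 0.1, -0.1]
opening: 0.706
```

```bash
python3 -c "
from h import *
plan((.5785,-.219,.12),0)"
```

```text
t 20.55 p [0.5085 0.2324 0.1296] psi 22.42 zax [ 3.5e-03  8.0e-04 -1.0e+00] F [ 0.3  0.1 -0.1] op 60.3 | d mm [  70.  -451.4   -9.6] dpsi -22.4
16 rows; rz each 0.28
[[-0.93, -0.22, 0.02], [-0.93, -0.2, 0.02], [-0.93, -0.18, 0.02], [-0.94, -0.16, 0.02], [-0.94, -0.13, 0.02]]
[[-0.95, -0.11, 0.02], [-0.95, -0.09, 0.02], [-0.95, -0.06, 0.02], [-0.95, -0.04, 0.02], [-0.95, -0.02, 0.02]]
[[-0.95, 0.01, 0.02], [-0.95, 0.03, 0.02], [-0.95, 0.05, 0.02], [-0.95, 0.08, 0.02], [-0.95, 0.1, 0.02]]
[[-0.94, 0.12, 0.02]]
```

Call:
{"op": "send_rows", "data": {
  "translation": [
    [-0.93, -0.22, 0],
    [-0.93, -0.2, 0],
    [-0.93, -0.18, 0],
    [-0.94, -0.16, 0],
    [-0.94, -0.13, 0]
  ],
  "rotation": [
    [0, 0, 0.28],
    [0, 0, 0.28],
    [0, 0, 0.28],
    [0, 0, 0.28],
    [0, 0, 0.28]
  ],
  "grip": [60, 60, 60, 60, 60]
}}

```text
time: 21.18
eef_pos: [0.5285, 0.0902, 0.1264]
tcp_rot: [0.606, 0.795, -0.001, -0.001]
contact_force: [0.9, -0.1, -0.4]
opening: 0.703
```

Call:
{"op": "send_rows", "data": {
  "translation": [
    [-0.95, -0.11, 0],
    [-0.95, -0.09, 0],
    [-0.95, -0.06, 0],
    [-0.95, -0.04, 0],
    [-0.95, -0.02, 0]
  ],
  "rotation": [
    [0, 0, 0.28],
    [0, 0, 0.28],
    [0, 0, 0.28],
    [0, 0, 0.28],
    [0, 0, 0.28]
  ],
  "grip": [60, 60, 60, 60, 60]
}}

```text
time: 21.8
eef_pos: [0.5503, -0.0508, 0.1264]
tcp_rot: [0.654, 0.757, -0.0, -0.001]
contact_force: [-0.4, 1.1, -0.7]
opening: 0.702
```

Call:
{"op": "send_rows", "data": {
  "translation": [
    [-0.95, 0.01, 0],
    [-0.95, 0.03, 0],
    [-0.95, 0.05, 0],
    [-0.95, 0.08, 0],
    [-0.95, 0.1, 0]
  ],
  "rotation": [
    [0, 0, 0.28],
    [0, 0, 0.28],
    [0, 0, 0.28],
    [0, 0, 0.28],
    [0, 0, 0.28]
  ],
  "grip": [60, 60, 60, 60, 60]
}}

```text
time: 22.42
eef_pos: [0.5724, -0.1918, 0.1262]
tcp_rot: [0.699, 0.715, -0.0, -0.001]
contact_force: [0.4, 0.3, -0.2]
opening: 0.705
```

Call:
{"op": "send_rows", "data": {
  "translation": [
    [-0.94, 0.14, 0],
    [0, 0, 0],
    [0, 0, 0],
    [0, 0, 0]
  ],
  "rotation": [
    [0, 0, 0.28],
    [0, 0, 0],
    [0, 0, 0],
    [0, 0, 0]
  ],
  "grip": [60, 60, 60, 60]
}}

```text
time: 22.92
eef_pos: [0.5778, -0.2184, 0.1274]
tcp_rot: [0.707, 0.708, -0.0, -0.0]
contact_force: [0.4, 0.7, 0.3]
opening: 0.704
```

Run:
```python
from h import *
from plant import eyes
c=eyes.read_camera('scene')
cv2.imwrite('pics/s6.png',cv2.resize(c['image'][150:250,150:350],(800,400),interpolation=2))
plan((.5785,-.219,.0425),0)
```

```text
t 22.98 p [ 0.5778 -0.2184  0.1275] psi 0.07 zax [-3.e-04  3.e-04 -1.e+00] F [-0.7 -0.   0.4] op 60.1 | d mm [  0.7  -0.6 -85. ] dpsi -0.1
3 rows; rz each 0.005
[[-0.01, 0.01, 0.94], [-0.01, 0.01, 0.94], [-0.01, 0.01, 0.94]]
```

View pics/s6.png

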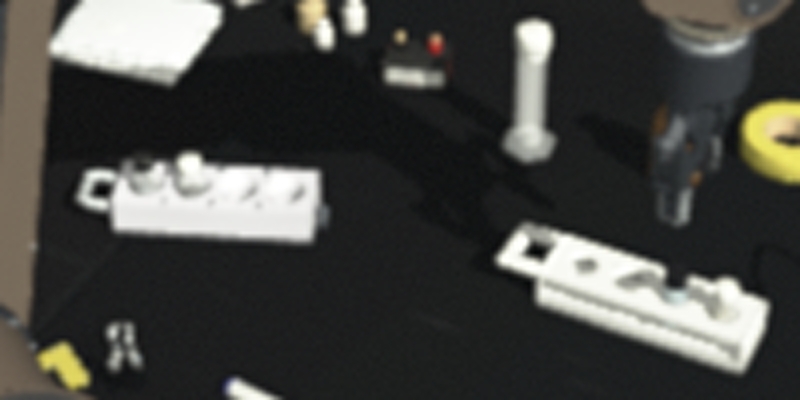

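Vials 1 and 2 stand in bores 1 and 2, caps at crop (145,170) and (189,165). On to vial 3.

Call:
{"op": "send_rows", "data": {
  "translation": [
    [-0.02, 0.02, 0.8],
    [0, 0, 0.8],
    [0, 0, 0.8],
    [0, 0, 0.43],
    [0, 0, 0]
  ],
  "rotation": [
    [0, 0, 0],
    [0, 0, 0],
    [0, 0, 0],
    [0, 0, 0],
    [0, 0, 0]
  ],
  "grip": [60, 60, 60, 60, 60]
}}

```text
time: 23.6
eef_pos: [0.5779, -0.2191, 0.0418]
tcp_rot: [0.707, 0.707, -0.0, -0.001]
contact_force: [0.5, -0.4, 0.0]
opening: 0.701
```

Call:
{"op": "send_rows", "data": {
  "translation": [
    [0, 0, 0],
    [0, 0, 0],
    [0, 0, 0],
    [0, 0, 0],
    [0, 0, 0]
  ],
  "rotation": [
    [0, 0, 0],
    [0, 0, 0],
    [0, 0, 0],
    [0, 0, 0],
    [0, 0, 0]
  ],
  "grip": [40, 25, 18, 15, 15]
}}

```text
time: 24.22
eef_pos: [0.58, -0.2209, 0.0453]
tcp_rot: [0.707, 0.707, 0.0, 0.002]
contact_force: [-0.7, 0.6, 5.6]
opening: 0.175
```

Call:
{"op": "send_rows", "data": {
  "translation": [
    [0, 0, -0.3],
    [0, 0, -0.9],
    [0, 0, -0.9],
    [0, 0, -0.9],
    [0, 0, -0.3]
  ],
  "rotation": [
    [0, 0, 0],
    [0, 0, 0],
    [0, 0, 0],
    [0, 0, 0],
    [0, 0, 0]
  ],
  "grip": [15, 15, 15, 15, 15]
}}

```text
time: 24.85
eef_pos: [0.5796, -0.2205, 0.1444]
tcp_rot: [0.707, 0.707, 0.001, 0.002]
contact_force: [0.8, -0.7, -0.1]
opening: 0.175
```

Run:
```python
from h import *
vialcheck()
plan((.5238,.1925,.11),22.4)
```

```text
Traceback (most recent call last):
  File "h.py", line 36, in vialcheck
    i=np.where(L>100)[0]; j=np.where(L>60)[0]; out.append([dz,(x[i[0]]+x[i[-1]])/2-u,x[i[-1]]-x[i[0]],((x[i[0]]+x[i[-1]])/2-u)/k*10,((x[j[0]]+x[j[-1]])/2-u)/k*10])
                                                                 ~^^^
IndexError: index 0 is out of bounds for axis 0 with size 0
```

Run:
```python
from h import *
from plant import eyes
c=eyes.read_camera('scene');t=eyes.read_camera('top')
cv2.imwrite('pics/s7.png',np.vstack([cv2.resize(c['image'][170:250,270:370],(500,400),interpolation=2),np.pad(cv2.resize(t['image'][175:210,280:350],(400,200),interpolation=2),((0,0),(0,100),(0,0)))]))
plan((.5785,-.219,.0415),0)
```

```text
t 25.05 p [ 0.5779 -0.2195  0.1406] psi 0.01 zax [-1.4e-03  8.0e-04 -1.0e+00] F [ 0.7  0.2 -0.8] op 14.7 | d mm [  0.6   0.5 -99.1] dpsi -0.0
4 rows; rz each 0.001
[[0.0, 0.0, 0.83], [0.0, 0.0, 0.83], [0.0, 0.0, 0.83], [0.0, 0.0, 0.83]]
```

View pics/s7.png

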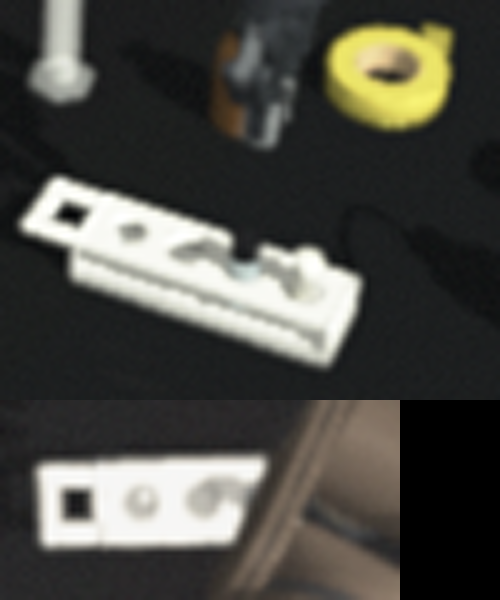

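The grip slipped off: the jaws closed empty to 15 mm and vial 3 still stands in place at crop (245,262). The pads were too high on the cap, so I'll regrip about 6 mm lower with a firmer squeeze.

Call:
{"op": "send_rows", "data": {
  "translation": [
    [0, 0, 0],
    [0, 0, 0],
    [0, 0, 0.3],
    [0, 0, 0.7],
    [0, 0, 0.8]
  ],
  "rotation": [
    [0, 0, 0],
    [0, 0, 0],
    [0, 0, 0],
    [0, 0, 0],
    [0, 0, 0]
  ],
  "grip": [60, 60, 60, 60, 60]
}}

```text
time: 25.68
eef_pos: [0.5782, -0.2197, 0.0858]
tcp_rot: [0.707, 0.707, -0.0, -0.0]
contact_force: [0.5, 1.1, -0.7]
opening: 0.704
```

Call:
{"op": "send_rows", "data": {
  "translation": [
    [0, 0.02, 0.8],
    [0, 0, 0.6],
    [0, 0, 0.28],
    [0, 0, 0],
    [0, 0, 0]
  ],
  "rotation": [
    [0, 0, 0],
    [0, 0, 0],
    [0, 0, 0],
    [0, 0, 0],
    [0, 0, 0]
  ],
  "grip": [60, 60, 60, 60, 60]
}}

```text
time: 26.3
eef_pos: [0.5799, -0.2203, 0.0383]
tcp_rot: [0.707, 0.707, 0.0, 0.001]
contact_force: [0.4, 0.2, 0.1]
opening: 0.701
```

```bash
python3 -c "
from h import *
plan((.5785,-.219,.036),0)"
```

```text
t 26.3 p [ 0.5799 -0.2203  0.0383] psi 0.01 zax [ 0.0017 -0.001  -1.    ] F [0.4 0.2 0.1] op 59.8 | d mm [-1.4  1.3 -2.3] dpsi -0.0
1 rows; rz each 0.003
[[0.04, -0.05, 0.08]]
```

Call:
{"op": "send_rows", "data": {
  "translation": [
    [0.03, -0.03, 0.08],
    [0, 0, 0],
    [0, 0, 0]
  ],
  "rotation": [
    [0, 0, 0],
    [0, 0, 0],
    [0, 0, 0]
  ],
  "grip": [50, 40, 30]
}}

```text
time: 26.68
eef_pos: [0.5783, -0.219, 0.0352]
tcp_rot: [0.707, 0.707, 0.0, 0.0]
contact_force: [0.5, -1.5, -1.1]
opening: 0.351
```

Call:
{"op": "send_rows", "data": {
  "translation": [
    [0, 0, 0],
    [0, 0, 0],
    [0, 0, 0],
    [0, 0, 0],
    [0, 0, 0]
  ],
  "rotation": [
    [0, 0, 0],
    [0, 0, 0],
    [0, 0, 0],
    [0, 0, 0],
    [0, 0, 0]
  ],
  "grip": [26, 22, 20, 18, 18]
}}

```text
time: 27.3
eef_pos: [0.5783, -0.2191, 0.0351]
tcp_rot: [0.707, 0.707, -0.0, 0.0]
contact_force: [-0.7, -0.6, 2.8]
opening: 0.262
```

```bash
python3 -c "
from h import *
plan((.5785,-.219,.036),0)"
```

```text
t 27.3 p [ 0.5783 -0.2191  0.0351] psi 0.01 zax [ 1.e-04 -2.e-04 -1.e+00] F [-0.7 -0.6  2.8] op 22.3 | d mm [0.2 0.1 0.9] dpsi -0.0
1 rows; rz each 0.003
[[0.0, 0.01, -0.03]]
```

Firmer now: opening 22.3 mm, with no upward creep. Lifting.

Call:
{"op": "send_rows", "data": {
  "translation": [
    [0, 0, -0.3],
    [0, 0, -0.9],
    [0, 0, -0.9],
    [0, 0, -0.9],
    [0, 0, -0.4]
  ],
  "rotation": [
    [0, 0, 0],
    [0, 0, 0],
    [0, 0, 0],
    [0, 0, 0],
    [0, 0, 0]
  ],
  "grip": [18, 18, 18, 18, 18]
}}

```text
time: 27.92
eef_pos: [0.5791, -0.2194, 0.1392]
tcp_rot: [0.707, 0.707, 0.0, 0.002]
contact_force: [-0.1, 0.5, -1.2]
opening: 0.264
```

Run:
```python
from h import *
plan((.5238,.1925,.11),22.4)
c=vialcheck()
cv2.imwrite('pics/s8.png',cv2.resize(c['image'][170:250,270:370],(500,400),interpolation=2))
```

```text
t 27.93 p [ 0.5791 -0.2194  0.1392] psi 0.01 zax [ 0.003  -0.0016 -1.    ] F [-0.1  0.5 -1.2] op 22.6 | d mm [-55.3 411.9 -29.2] dpsi 22.4
14 rows; rz each -0.32
[[0.98, -0.13, 0.07], [0.98, -0.1, 0.07], [0.99, -0.08, 0.07], [0.99, -0.05, 0.07], [0.99, -0.02, 0.07]]
[[0.99, 0.01, 0.07], [0.99, 0.03, 0.07], [0.99, 0.06, 0.07], [0.99, 0.09, 0.07], [0.98, 0.12, 0.07]]
[[0.98, 0.14, 0.07], [0.97, 0.17, 0.07], [0.97, 0.2, 0.07], [0.96, 0.23, 0.07]]
dz, off px, width px, off mm toolx (thr100, thr60)
[[-0.01   0.575  7.45  -2.067 -1.438]
 [-0.013  0.625  7.55  -2.25  -1.53 ]
 [-0.016  0.65   7.7   -2.343 -1.622]
 [-0.019  0.65   7.7   -2.346 -1.714]
 [-0.022  0.6    7.7   -2.168 -1.626]
 [-0.025  0.575  7.55  -2.081 -1.628]]
```

View pics/s8.png

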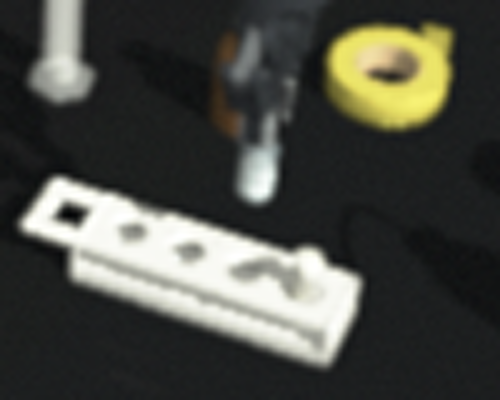

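Call:
{"op": "send_rows", "data": {
  "translation": [
    [0.98, -0.13, 0],
    [0.98, -0.1, 0],
    [0.99, -0.08, 0],
    [0.99, -0.05, 0],
    [0.99, -0.02, 0]
  ],
  "rotation": [
    [0, 0, -0.32],
    [0, 0, -0.32],
    [0, 0, -0.32],
    [0, 0, -0.32],
    [0, 0, -0.32]
  ],
  "grip": [18, 18, 18, 18, 18]
}}

```text
time: 28.65
eef_pos: [0.5574, -0.0706, 0.1351]
tcp_rot: [0.656, 0.755, -0.001, -0.001]
contact_force: [1.0, -0.6, 0.4]
opening: 0.26
```

Call:
{"op": "send_rows", "data": {
  "translation": [
    [0.99, 0.01, 0],
    [0.99, 0.03, 0],
    [0.99, 0.06, 0],
    [0.99, 0.09, 0],
    [0.98, 0.12, 0]
  ],
  "rotation": [
    [0, 0, -0.32],
    [0, 0, -0.32],
    [0, 0, -0.32],
    [0, 0, -0.32],
    [0, 0, -0.32]
  ],
  "grip": [18, 18, 18, 18, 18]
}}

```text
time: 29.28
eef_pos: [0.5376, 0.0764, 0.1352]
tcp_rot: [0.601, 0.799, -0.001, -0.001]
contact_force: [0.5, 0.6, -0.6]
opening: 0.259
```

Call:
{"op": "send_rows", "data": {
  "translation": [
    [0.98, 0.14, 0.2],
    [0.97, 0.17, 0.3],
    [0.97, 0.2, 0.4],
    [0.96, 0.23, 0.3],
    [0, 0, 0]
  ],
  "rotation": [
    [0, 0, -0.32],
    [0, 0, -0.32],
    [0, 0, -0.32],
    [0, 0, -0.32],
    [0, 0, 0]
  ],
  "grip": [18, 18, 18, 18, 18]
}}

```text
time: 29.9
eef_pos: [0.5209, 0.1941, 0.0983]
tcp_rot: [0.555, 0.832, -0.002, -0.002]
contact_force: [0.5, -1.1, -0.7]
opening: 0.263
```

Call:
{"op": "send_rows", "data": {
  "translation": [
    [0, 0, 0],
    [0, 0, 0]
  ],
  "rotation": [
    [0, 0, 0],
    [0, 0, 0]
  ],
  "grip": [18, 18]
}}

```text
time: 30.15
eef_pos: [0.5234, 0.1921, 0.101]
tcp_rot: [0.557, 0.831, 0.0, 0.0]
contact_force: [0.1, 0.9, -1.1]
opening: 0.263
```

Run:
```python
from h import *
vialcheck()
plan((.5238,.1925,.057),22.4)
```

```text
dz, off px, width px, off mm toolx (thr100, thr60)
[[-0.01   0.2    6.9   -0.738 -0.277]
 [-0.013  0.225  7.05  -0.831 -0.277]
 [-0.016  0.225  7.05  -0.832 -0.277]
 [-0.019  0.2    7.1   -0.74  -0.093]
 [-0.022  0.2    7.1   -0.741 -0.278]
 [-0.025  0.175  7.05  -0.649 -0.093]]
t 30.25 p [0.5235 0.1922 0.1012] psi 22.34 zax [ 6.e-04 -0.e+00 -1.e+00] F [-0.4  1.1 -0.7] op 22.3 | d mm [  0.3   0.3 -44.2] dpsi 0.1
2 rows; rz each -0.006
[[0.0, 0.01, 0.74], [0.0, 0.01, 0.74]]
```

Call:
{"op": "send_rows", "data": {
  "translation": [
    [0.03, 0, 0.5],
    [0, 0, 0.4],
    [0, 0, 0.3],
    [0, 0, 0.25],
    [0, 0, 0]
  ],
  "rotation": [
    [0, 0, 0],
    [0, 0, 0],
    [0, 0, 0],
    [0, 0, 0],
    [0, 0, 0]
  ],
  "grip": [18, 18, 18, 18, 18]
}}

```text
time: 30.88
eef_pos: [0.5234, 0.194, 0.057]
tcp_rot: [0.556, 0.831, 0.001, 0.001]
contact_force: [2.0, 0.7, -0.8]
opening: 0.262
```

Run:
```python
from h import *
plan((.5238,.1925,.042),22.4)
```

```text
t 30.88 p [0.5234 0.194  0.057 ] psi 22.4 zax [ 1.7e-03  6.0e-04 -1.0e+00] F [ 2.   0.7 -0.8] op 22.4 | d mm [  0.4  -1.5 -15. ] dpsi -0.0
1 rows; rz each 0.0
[[-0.05, -0.01, 0.5]]
```

Call:
{"op": "send_rows", "data": {
  "translation": [
    [0, 0, 0.17],
    [0, 0, 0.17],
    [0, 0, 0.15],
    [0, 0, 0],
    [0, 0, 0]
  ],
  "rotation": [
    [0, 0, 0],
    [0, 0, 0],
    [0, 0, 0],
    [0, 0, 0],
    [0, 0, 0]
  ],
  "grip": [18, 18, 18, 18, 18]
}}

```text
time: 31.5
eef_pos: [0.5231, 0.1939, 0.0425]
tcp_rot: [0.556, 0.831, 0.001, 0.0]
contact_force: [4.1, 1.8, -2.7]
opening: 0.257
```

Call:
{"op": "send_rows", "data": {
  "translation": [
    [0, 0, 0],
    [0, 0, 0],
    [0, 0, 0],
    [0, 0, 0],
    [0, 0, 0]
  ],
  "rotation": [
    [0, 0, 0],
    [0, 0, 0],
    [0, 0, 0],
    [0, 0, 0],
    [0, 0, 0]
  ],
  "grip": [24, 28, 34, 45, 50]
}}

```text
time: 32.12
eef_pos: [0.5226, 0.1938, 0.0427]
tcp_rot: [0.556, 0.831, -0.0, -0.0]
contact_force: [0.0, -0.2, 0.3]
opening: 0.587
```

Call:
{"op": "send_rows", "data": {
  "translation": [
    [0, 0, -0.5],
    [0, 0, -0.9],
    [0, 0, -0.7],
    [0, 0, -0.5],
    [0, 0, 0]
  ],
  "rotation": [
    [0, 0, 0],
    [0, 0, 0],
    [0, 0, 0],
    [0, 0, 0],
    [0, 0, 0]
  ],
  "grip": [52, 60, 60, 60, 60]
}}

```text
time: 32.75
eef_pos: [0.5239, 0.194, 0.1227]
tcp_rot: [0.556, 0.831, 0.001, 0.001]
contact_force: [0.1, 0.3, -0.1]
opening: 0.7
```

```bash
python3 -c "
from h import *
plan((.5785,-.263,.12),0)"
```

```text
t 32.75 p [0.5239 0.194  0.1227] psi 22.41 zax [ 3.6e-03  6.0e-04 -1.0e+00] F [ 0.1  0.3 -0.1] op 59.8 | d mm [  54.6 -457.    -2.7] dpsi -22.4
16 rows; rz each 0.28
[[-0.92, -0.26, 0.01], [-0.93, -0.24, 0.01], [-0.94, -0.21, 0.01], [-0.94, -0.19, 0.01], [-0.94, -0.17, 0.01]]
[[-0.95, -0.14, 0.01], [-0.95, -0.12, 0.01], [-0.95, -0.1, 0.01], [-0.96, -0.07, 0.01], [-0.96, -0.05, 0.01]]
[[-0.96, -0.03, 0.01], [-0.96, 0.0, 0.01], [-0.96, 0.02, 0.01], [-0.96, 0.04, 0.01], [-0.96, 0.07, 0.01]]
[[-0.95, 0.09, 0.01]]
```

Call:
{"op": "send_rows", "data": {
  "translation": [
    [-0.92, -0.26, 0],
    [-0.93, -0.24, 0],
    [-0.94, -0.21, 0],
    [-0.94, -0.19, 0],
    [-0.94, -0.17, 0]
  ],
  "rotation": [
    [0, 0, 0.28],
    [0, 0, 0.28],
    [0, 0, 0.28],
    [0, 0, 0.28],
    [0, 0, 0.28]
  ],
  "grip": [60, 60, 60, 60, 60]
}}

```text
time: 33.38
eef_pos: [0.5388, 0.0501, 0.1195]
tcp_rot: [0.606, 0.795, -0.001, -0.001]
contact_force: [-0.0, 0.2, -0.5]
opening: 0.702
```

Call:
{"op": "send_rows", "data": {
  "translation": [
    [-0.95, -0.14, 0],
    [-0.95, -0.12, 0],
    [-0.95, -0.1, 0],
    [-0.96, -0.07, 0],
    [-0.96, -0.05, 0]
  ],
  "rotation": [
    [0, 0, 0.28],
    [0, 0, 0.28],
    [0, 0, 0.28],
    [0, 0, 0.28],
    [0, 0, 0.28]
  ],
  "grip": [60, 60, 60, 60, 60]
}}

```text
time: 34.0
eef_pos: [0.5561, -0.0926, 0.1195]
tcp_rot: [0.654, 0.757, -0.0, -0.001]
contact_force: [0.1, 0.7, -0.3]
opening: 0.702
```

Call:
{"op": "send_rows", "data": {
  "translation": [
    [-0.96, -0.03, 0],
    [-0.96, 0, 0],
    [-0.96, 0.02, 0],
    [-0.96, 0.04, 0],
    [-0.96, 0.07, 0]
  ],
  "rotation": [
    [0, 0, 0.28],
    [0, 0, 0.28],
    [0, 0, 0.28],
    [0, 0, 0.28],
    [0, 0, 0.28]
  ],
  "grip": [60, 60, 60, 60, 60]
}}

```text
time: 34.62
eef_pos: [0.5732, -0.2355, 0.1193]
tcp_rot: [0.699, 0.715, -0.0, -0.001]
contact_force: [-0.3, -0.5, 0.0]
opening: 0.708
```

Call:
{"op": "send_rows", "data": {
  "translation": [
    [-0.95, 0.13, 0],
    [0, 0, 0],
    [0, 0, 0],
    [0, 0, 0]
  ],
  "rotation": [
    [0, 0, 0.28],
    [0, 0, 0],
    [0, 0, 0],
    [0, 0, 0]
  ],
  "grip": [60, 60, 60, 60]
}}

```text
time: 35.12
eef_pos: [0.5782, -0.2622, 0.1202]
tcp_rot: [0.707, 0.708, -0.0, -0.001]
contact_force: [0.5, 0.6, 0.0]
opening: 0.702
```

Run:
```python
from h import *
plan((.5785,-.263,.0355),0)
```

```text
t 35.12 p [ 0.5782 -0.2622  0.1202] psi 0.08 zax [-9.e-04  8.e-04 -1.e+00] F [0.5 0.6 0. ] op 60.0 | d mm [  0.3  -0.8 -84.7] dpsi -0.1
3 rows; rz each 0.005
[[-0.01, 0.0, 0.94], [-0.01, 0.0, 0.94], [-0.01, 0.0, 0.94]]
```

Call:
{"op": "send_rows", "data": {
  "translation": [
    [-0.03, 0.01, 0.8],
    [0, 0, 0.8],
    [0, 0, 0.7],
    [0, 0, 0.35],
    [0, 0, 0.17]
  ],
  "rotation": [
    [0, 0, 0],
    [0, 0, 0],
    [0, 0, 0],
    [0, 0, 0],
    [0, 0, 0]
  ],
  "grip": [60, 60, 60, 60, 60]
}}

```text
time: 35.75
eef_pos: [0.5787, -0.264, 0.0356]
tcp_rot: [0.707, 0.707, -0.0, -0.0]
contact_force: [0.3, -0.2, 0.8]
opening: 0.702
```

Call:
{"op": "send_rows", "data": {
  "translation": [
    [0, 0, 0],
    [0, 0, 0],
    [0, 0, 0]
  ],
  "rotation": [
    [0, 0, 0],
    [0, 0, 0],
    [0, 0, 0]
  ],
  "grip": [50, 40, 30]
}}

```text
time: 36.12
eef_pos: [0.5792, -0.2647, 0.037]
tcp_rot: [0.707, 0.707, 0.0, 0.001]
contact_force: [0.2, -0.2, -0.0]
opening: 0.35
```

Call:
{"op": "send_rows", "data": {
  "translation": [
    [0, 0, 0],
    [0, 0, 0],
    [0, 0, 0],
    [0, 0, 0],
    [0, 0, 0]
  ],
  "rotation": [
    [0, 0, 0],
    [0, 0, 0],
    [0, 0, 0],
    [0, 0, 0],
    [0, 0, 0]
  ],
  "grip": [26, 22, 20, 18, 18]
}}

```text
time: 36.75
eef_pos: [0.579, -0.2645, 0.0366]
tcp_rot: [0.707, 0.707, -0.0, 0.0]
contact_force: [-0.8, -0.3, 4.2]
opening: 0.254
```

Call:
{"op": "send_rows", "data": {
  "translation": [
    [0, 0, -0.3],
    [0, 0, -0.9],
    [0, 0, -0.9],
    [0, 0, -0.9],
    [0, 0, -0.4]
  ],
  "rotation": [
    [0, 0, 0],
    [0, 0, 0],
    [0, 0, 0],
    [0, 0, 0],
    [0, 0, 0]
  ],
  "grip": [18, 18, 18, 18, 18]
}}

```text
time: 37.38
eef_pos: [0.5795, -0.2646, 0.1401]
tcp_rot: [0.707, 0.707, 0.0, 0.001]
contact_force: [-0.2, -0.7, 0.1]
opening: 0.257
```

Run:
```python
from h import *
plan((.5414,.1522,.10),22.4)
vialcheck()
```

```text
t 37.38 p [ 0.5795 -0.2646  0.1401] psi 0.02 zax [ 0.0025 -0.0015 -1.    ] F [-0.2 -0.7  0.1] op 22.0 | d mm [-38.1 416.8 -40.1] dpsi 22.4
14 rows; rz each -0.32
[[0.99, -0.09, 0.1], [0.99, -0.06, 0.1], [1.0, -0.03, 0.1], [1.0, -0.01, 0.1], [1.0, 0.02, 0.1]]
[[1.0, 0.05, 0.1], [0.99, 0.08, 0.1], [0.99, 0.1, 0.1], [0.99, 0.13, 0.1], [0.98, 0.16, 0.1]]
[[0.98, 0.19, 0.1], [0.97, 0.21, 0.1], [0.97, 0.24, 0.1], [0.96, 0.27, 0.1]]
dz, off px, width px, off mm toolx (thr100, thr60)
[[-0.01   0.5    7.6   -1.76  -1.144]
 [-0.013  0.45   7.5   -1.586 -1.058]
 [-0.016  0.45   7.4   -1.589 -0.883]
 [-0.019  0.45   7.3   -1.591 -0.707]
 [-0.022  0.425  7.25  -1.504 -0.708]
 [-0.025  0.4    7.2   -1.418 -0.62 ]]
```

Call:
{"op": "send_rows", "data": {
  "translation": [
    [0.99, -0.09, 0],
    [0.99, -0.06, 0],
    [1, -0.03, 0],
    [1, -0.01, 0],
    [1, 0.02, 0]
  ],
  "rotation": [
    [0, 0, -0.32],
    [0, 0, -0.32],
    [0, 0, -0.32],
    [0, 0, -0.32],
    [0, 0, -0.32]
  ],
  "grip": [18, 18, 18, 18, 18]
}}

```text
time: 38.1
eef_pos: [0.5641, -0.114, 0.1362]
tcp_rot: [0.656, 0.755, -0.0, -0.001]
contact_force: [0.4, -0.6, -0.4]
opening: 0.261
```

Call:
{"op": "send_rows", "data": {
  "translation": [
    [1, 0.05, 0],
    [0.99, 0.08, 0],
    [0.99, 0.1, 0],
    [0.99, 0.13, 0],
    [0.98, 0.16, 0]
  ],
  "rotation": [
    [0, 0, -0.32],
    [0, 0, -0.32],
    [0, 0, -0.32],
    [0, 0, -0.32],
    [0, 0, -0.32]
  ],
  "grip": [18, 18, 18, 18, 18]
}}

```text
time: 38.72
eef_pos: [0.5504, 0.0346, 0.1363]
tcp_rot: [0.601, 0.799, -0.001, -0.001]
contact_force: [0.3, -0.0, -1.0]
opening: 0.257
```

Call:
{"op": "send_rows", "data": {
  "translation": [
    [0.98, 0.19, 0.2],
    [0.97, 0.21, 0.3],
    [0.97, 0.24, 0.4],
    [0.96, 0.27, 0.4],
    [0, 0, 0]
  ],
  "rotation": [
    [0, 0, -0.32],
    [0, 0, -0.32],
    [0, 0, -0.32],
    [0, 0, -0.32],
    [0, 0, 0]
  ],
  "grip": [18, 18, 18, 18, 18]
}}

```text
time: 39.35
eef_pos: [0.5384, 0.1539, 0.0962]
tcp_rot: [0.555, 0.832, -0.002, -0.002]
contact_force: [0.0, -1.1, 0.3]
opening: 0.259
```

Call:
{"op": "send_rows", "data": {
  "translation": [
    [0, 0, 0],
    [0, 0, 0]
  ],
  "rotation": [
    [0, 0, 0],
    [0, 0, 0]
  ],
  "grip": [18, 18]
}}

```text
time: 39.6
eef_pos: [0.5412, 0.1518, 0.0993]
tcp_rot: [0.557, 0.831, 0.0, 0.0]
contact_force: [0.4, 0.4, 0.3]
opening: 0.258
```

Run:
```python
from h import *
vialcheck()
plan((.5414,.1522,.058),22.4)
```

```text
dz, off px, width px, off mm toolx (thr100, thr60)
[[-0.01   0.075  7.25  -0.276  0.184]
 [-0.013  0.025  7.15  -0.092  0.276]
 [-0.016  0.025  7.05  -0.092  0.461]
 [-0.019  0.     6.9   -0.     0.554]
 [-0.022  0.025  6.75  -0.092  0.647]
 [-0.025 -0.025  6.55   0.093  0.556]]
t 39.7 p [0.5413 0.1518 0.0995] psi 22.34 zax [ 8.e-04 -0.e+00 -1.e+00] F [ 0.3  0.7 -0.8] op 22.0 | d mm [  0.1   0.4 -41.5] dpsi 0.1
2 rows; rz each -0.006
[[0.0, 0.0, 0.69], [0.0, 0.0, 0.69]]
```

Call:
{"op": "send_rows", "data": {
  "translation": [
    [0, 0, 0.4],
    [0, 0, 0.4],
    [0, 0, 0.35],
    [0, 0, 0.25],
    [0, 0, 0]
  ],
  "rotation": [
    [0, 0, 0],
    [0, 0, 0],
    [0, 0, 0],
    [0, 0, 0],
    [0, 0, 0]
  ],
  "grip": [18, 18, 18, 18, 18]
}}

```text
time: 40.33
eef_pos: [0.5403, 0.1526, 0.0561]
tcp_rot: [0.556, 0.831, -0.001, -0.001]
contact_force: [-0.3, 0.2, -0.7]
opening: 0.258
```

Run:
```python
from h import *
plan((.5414,.1522,.0435),22.4)
```

```text
t 40.33 p [0.5403 0.1526 0.0561] psi 22.41 zax [-1.7e-03 -1.0e-04 -1.0e+00] F [-0.3  0.2 -0.7] op 22.1 | d mm [  1.1  -0.4 -12.6] dpsi -0.0
1 rows; rz each 0.003
[[-0.03, 0.03, 0.42]]
```

Call:
{"op": "send_rows", "data": {
  "translation": [
    [0, 0, 0.15],
    [0, 0, 0.15],
    [0, 0, 0.13],
    [0, 0, 0],
    [0, 0, 0]
  ],
  "rotation": [
    [0, 0, 0],
    [0, 0, 0],
    [0, 0, 0],
    [0, 0, 0],
    [0, 0, 0]
  ],
  "grip": [18, 18, 18, 18, 18]
}}

```text
time: 40.95
eef_pos: [0.5409, 0.1526, 0.0443]
tcp_rot: [0.556, 0.831, 0.0, 0.0]
contact_force: [-0.6, 0.6, 0.1]
opening: 0.258
```

Call:
{"op": "send_rows", "data": {
  "translation": [
    [0, 0, 0],
    [0, 0, 0],
    [0, 0, 0],
    [0, 0, 0],
    [0, 0, 0]
  ],
  "rotation": [
    [0, 0, 0],
    [0, 0, 0],
    [0, 0, 0],
    [0, 0, 0],
    [0, 0, 0]
  ],
  "grip": [24, 28, 34, 45, 50]
}}

```text
time: 41.58
eef_pos: [0.5409, 0.1526, 0.0443]
tcp_rot: [0.556, 0.831, 0.0, 0.0]
contact_force: [1.1, 0.3, -0.3]
opening: 0.586
```

Call:
{"op": "send_rows", "data": {
  "translation": [
    [0, 0, -0.5],
    [0, 0, -0.9],
    [0, 0, -1],
    [0, 0, -1],
    [0, 0, -0.6]
  ],
  "rotation": [
    [0, 0, 0],
    [0, 0, 0],
    [0, 0, 0],
    [0, 0, 0],
    [0, 0, 0]
  ],
  "grip": [52, 60, 60, 60, 60]
}}

```text
time: 42.2
eef_pos: [0.5419, 0.1528, 0.1673]
tcp_rot: [0.556, 0.831, 0.001, 0.002]
contact_force: [0.6, -0.4, 0.5]
opening: 0.702
```

Call:
{"op": "send_rows", "data": {
  "translation": [
    [-1, 0, 0],
    [-1, 0, 0],
    [-1, 0, 0],
    [-1, 0, 0],
    [-1, 0, 0]
  ],
  "rotation": [
    [0, 0, 0],
    [0, 0, 0],
    [0, 0, 0],
    [0, 0, 0],
    [0, 0, 0]
  ],
  "grip": [60, 60, 60, 60, 60]
}}

```text
time: 42.82
eef_pos: [0.5981, 0.0131, 0.1643]
tcp_rot: [0.556, 0.831, -0.0, -0.0]
contact_force: [-0.5, 0.5, 0.1]
opening: 0.7
```

Call:
{"op": "send_rows", "data": {
  "translation": [
    [-1, 0, 0],
    [-1, 0, 0],
    [-1, 0, 0],
    [0, 0, 0],
    [0, 0, 0]
  ],
  "rotation": [
    [0, 0, 0],
    [0, 0, 0],
    [0, 0, 0],
    [0, 0, 0],
    [0, 0, 0]
  ],
  "grip": [60, 60, 60, 60, 60]
}}

```text
time: 43.45
eef_pos: [0.6319, -0.0687, 0.164]
tcp_rot: [0.556, 0.831, 0.0, -0.001]
contact_force: [0.5, 0.8, 0.1]
opening: 0.701
```

Run:
```python
from h import *
from plant import eyes
c=eyes.read_camera('scene');t=eyes.read_camera('top')
cv2.imwrite('pics/s9.png',np.vstack([cv2.resize(c['image'][160:220,150:270],(640,320),interpolation=2),cv2.resize(t['image'][185:230,185:275],(640,280),interpolation=2)]))
# bores as base centres: predicted cap-top centres if fully home
P=np.c_[CAR,np.full(4,.072)]; print(((proj(c,P)-[150,160])*5.333).round(0).tolist(),((proj(t,P)-[185,185])*[7.11,6.22]).round(0).tolist())
```

```text
[[188.0, 153.0], [251.0, 156.0], [314.0, 160.0], [377.0, 163.0]] [[137.0, 200.0], [209.0, 172.0], [281.0, 144.0], [353.0, 116.0]]
```

View pics/s9.png

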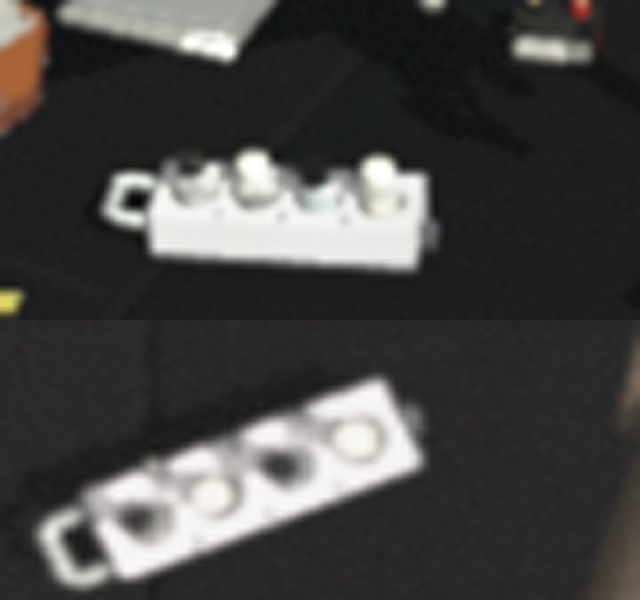

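All four vials stand at the predicted spots, caps black, white, black, white from the handle. The retreat passed over the glass cylinder, so I'll rise clear and check the bystanders before handing in.

Call:
{"op": "send_rows", "data": {
  "translation": [
    [0, -0.5, -1],
    [0, -0.8, -1],
    [0, -0.8, -1],
    [0, -0.8, 0],
    [0, 0, 0]
  ],
  "rotation": [
    [0, 0, 0],
    [0, 0, 0],
    [0, 0, 0],
    [0, 0, 0],
    [0, 0, 0]
  ],
  "grip": [60, 60, 60, 60, 60]
}}

```text
time: 44.18
eef_pos: [0.5511, -0.1018, 0.2549]
tcp_rot: [0.556, 0.831, 0.0, 0.001]
contact_force: [0.6, -1.0, -0.1]
opening: 0.701
```

Run:
```python
from h import *
from plant import eyes
c=eyes.read_camera('scene'); cv2.imwrite('pics/s10.png',cv2.resize(c['image'][110:270,150:430],(784,448),interpolation=2))
o=load('scene')['image'].astype(int)
for n,(x0,y0,x1,y1) in dict(cyl=(275,152,291,192),amber=(312,168,330,198),wash=(382,192,412,250)).items(): print(n,np.abs(c['image'][y0:y1,x0:x1]-o[y0:y1,x0:x1]).mean().round(1))
```

```text
cyl 14.1
amber 1.2
wash 1.5
```

View pics/s10.png

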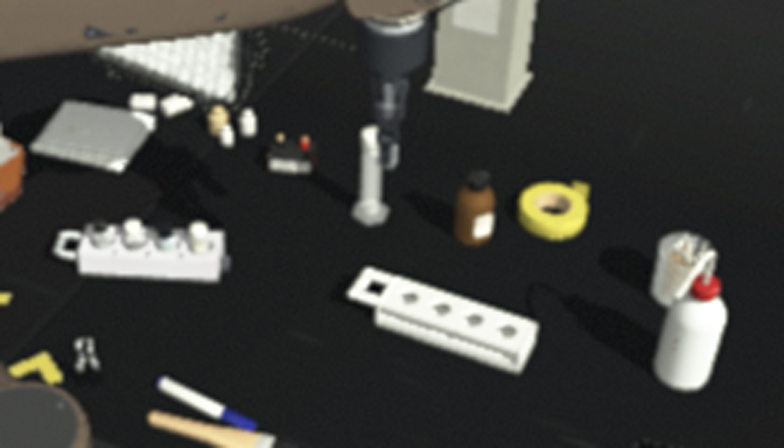

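The cylinder stands upright with its foot at (282,186), as at the start. The pixel difference there comes from the gripper passing in front of its top. The bottles are unchanged and the rack is empty.

```bash
python3 -c "
from plant import ticket
print(ticket.sign_off())"
```

```text
the job is handed in; nothing more can be done
None
```

I moved all four vials from the bench rack into the carrier, one at a time and in order, starting from the finger tab and the bow handle. I handed the job in at about 44 s of the 109 s allowed.

- **Placing:** the final pictures show the rack empty and the vials upright at the predicted bore positions. The caps run black, white, black, white from the handle, the same order as in the rack.
- **Depth:** each vial was lowered to within about 1–2 mm of the bore floor before release. The two white cap tops sit near the height expected for fully home. The black caps were too dark to check that way, so for those two I rely on the release height.
- **Forces:** no reading I saw went above about 6 N.
- **Bystanders:** the wash bottle and amber bottle look unchanged. The glass cylinder stands upright with its foot within about a pixel of where it was. The automatic image comparison flagged it (14.1, against 1.2–1.5 for the bottles), which I put down to the gripper being in front of its top.
- **What went wrong:** my first grip on vial 3 was too high on the cap and slipped off. The vial stayed standing in the rack, and I regripped it about 6 mm lower. I used the lower grip for vial 4 too.
- **Disagreement:** the camera readings and the arm's own position differed by 2–4 mm between the rack and the carrier. I allowed for this when lining up each vial, and they went in with at most about 5 N of force.

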